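Hang the drop link and clip the check weight below it

TASK

Set up the load check on the stand: take the drop link out of the slotted wooden block and hang its ring on the stand's rod, and let go of it. Then hang the check weight from the link's lower loop: put the weight's hook through the loop and pull it down gently until the loop's bottom bar has snapped past the sprung latch, so that the weight is left hanging freely below the link and cannot come off. Never pull or push hard on the stand (stay below about 25 N), and leave the screw jar, sanding block, hole saw and tape measure as they are.

Things in the scene. Friction and masses are not known exactly. Their poses are not given: they have to be found in the camera images.
- stand: Steel load stand, fixed: dark base plate 190 x 110 x 8 mm, round post 14 mm thick, 296 mm high over all, and near its top a level round rod (10 mm thick, axis 268 mm over the bench) that runs from a sleeve on the post to the stand's -x and ends upturned. Origin on the bench under the post; z up. The plate reaches 140 mm to -x of it.
- rod_seat (a point): Point on top of the rod, 75 mm to -x of the post's axis, where the link's ring is to sit; axes parallel to the stand's. The straight part runs from 61 mm on its +x side (the 26 mm thick sleeve) to 19 mm on its -x side. The sleeve is sprung: the rod stays up under the link alone, but sinks, by up to some 4 cm, when it is pulled down.
- rod_end (a point): Highest point of the rod's upturned end, 31 mm to -x of rod_seat and 14.6 mm above it; the upturned end is 11 mm thick and leans 4 mm outward.
- link: Drop link, 172 mm tall, 0.12 kg, of 7 mm round steel in one plane (its y-z plane); from the bottom up: loop with a straight bottom bar, neck, round ring, wooden tab. Origin under the middle of the bottom bar; z runs up the link, x square to its plane. At the start it stands upright in the slot of the wooden block, leaning up to 0.1 rad.
- link_tab (a point): Centre of the link's wooden tab, 13 (x) x 26 (y) x 42 (z) mm, 151 mm above the link's origin: here it is gripped from above.
- link_eye (a point): Centre of the link's ring, 110 mm above the link's origin, opening 33 mm across, through along x.
- link_bar (a point): Middle of the bottom bar of the link's lower loop (on the bar's axis; bar 7 mm thick, along y), 3.5 mm above the link's origin. The loop's opening above it is 44 mm wide and runs from z = 7 mm to z = 64 mm of the link at the middle (narrowing above z = 50 mm).
- rest: Fixed wooden block 60 x 100 x 38 mm, with a slot 10.5 mm wide (x), 66 mm long (y), 30 mm deep in which the link stands (the link's axes parallel to the block's). Origin on the bench under its centre.
- weight: Check weight, about 0.27 kg, 150 mm tall, standing on the bench. Dark round weight 60 mm across, 40 mm high; on it an inverted-U hook of 8 mm bar, mouth down, in the weight's x-z plane: shank at x = -14 mm, top face at z = 105.5 mm, free leg at x = +14 mm. A wooden handle slants up at 45 degrees towards -x. Origin on the underside, below the middle of the hook; z up.
- weight_grip (a point): Point on the axis of the weight's wooden handle (62 mm long, 14 mm thick in y, 16 mm deep), at x = -46 mm, z = 120 mm of the weight. The handle's axis slants at 45 degrees up and towards -x; gripped across y with the tool tilted along the handle, the gripper stays clear of the link above the hook. The axes of this point are parallel to the weight's.
- hook_seat (a point): Where the axis of the link's bottom bar lies when home under the hook's top: x = 0, z = 94 mm of the weight. A sprung brass latch, hinged at the shank, closes the 20 mm wide throat at z = 74 mm and gives only upward: a bar coming from below must be pushed with about 8 to 12 N (more than the weight's own weight) over some 15 to 20 mm until the latch snaps shut under it.
- hook_tip (a point): Lower end of the hook's free leg: x = +14 mm, z = 66 mm of the weight; the round weight's top lies 26 mm below it. The bar comes in through this gap.
- jar: Bystander: screw jar with red lid, 64 x 64 x 88 mm; origin under its centre.
- sander: Bystander: black sanding block, 72 x 108 x 38 mm; origin under its centre.
- saw: Bystander: grey hole saw with its shank up, 60 x 60 x 82 mm; origin under its centre.
- tape: Bystander: yellow tape measure, 75 x 89 x 34 mm; origin under its centre.
Things that resemble listed ones, but are neither listed nor needed, are in the scene too. Leave any blue or red look-alike of the weight alone.

How it is judged:
By the outcome, as a careful person would: the job done as asked, in the order asked, and still so for the second after the job is handed in, with the robot touching nothing.
It also fails if it takes over 67 s, if anything falls off the work surface, if the arm or the gripper's body presses on something with over 40 N, if the wrist force passes 120 N, or if a joint passes its speed limit or range.

ROBOT

A 7-joint arm with a two-finger parallel gripper is mounted at the origin on a cart in front of the work surface, level with it; the furniture and walls round the work are solid. World frame = base frame: x ahead of the robot, y to its left, z up, the work surface at z = 0. Lengths are in m, angles in rad, forces in N, time in s.
With the tool pointing down it reaches from about 0.425 to 0.925 m from the base axis. Payload 6.8 kg.
Tool frame: the origin (TCP) lies midway between the tips of the shut fingers; the grasp point (between the pads) lies 19 mm behind it (bot.pinch_z is the distance from the TCP to the grasp point, in m); x points along the fingers, y is the direction in which the jaws open and shut, and the axes are right-handed (so a half turn about x gives the same grasp; the last joint's range is limited). The gripper opens to 85 mm and grips with 20 to 120 N. Pads are 22 mm wide; open, the fingers measure 114 mm over their backs; the gripper's body (76 mm by 85 mm) begins 54 mm behind the grasp point. The pads swing forward as they close: fully open they stand 13 mm farther back than shut.
Start: joints at [1.021, 0.477, 0.022, 1.555, -0.011, 1.109, -0.083], TCP at [0.289, -0.61, 0.231] pointing down, gripper open.
Joint ranges: [-2.96, 2.96], [-0.34, 2.1], [-1.41, 1.46], [0.24, 2.44], [-1.37, 4.51], [0.17, 1.92], [-2.96, 2.96]. Speed limits (rad/s): [2.39, 2.39, 3.14, 3.14, 3.14, 3.14, 3.14].

INTERFACE

Orientations are given as a unit quaternion [w, x, y, z].
In Python, from station import bot gives the robot as it stands. The module is installed in compiled form; this text tells all that it offers.
- The arm moves only by the tool step_arm, never from a script. Its argument "plan" is a list of rows, each a list of 6 numbers: the shift along the tool's x, y, z in units of 40 mm (1.0 is 40 mm), then the turn, a rotation vector about the tool's x, y, z in units of 360 degrees (1.0 is 360 degrees). In form: [[dx, dy, dz, ax, ay, az], ...]. A call has 1 to 8 rows; each row shifts and turns the commanded pose from where the row before left it, along the tool's axes as they then stand; what a row does not reach is not made up. A row lasts 1/8 s, in which the tool goes at most 62.5 mm and 10.7 degrees, less where a joint would pass 70% of its speed; a pose out of reach is approached as far as the arm can. A call with a number of a shift or a turn outside -1 to 1 is refused whole. A call with a gripper value outside its range is refused whole. "fingers" is the closure, from -1 (fully open) to 1 (shut), set as the call begins (left out, the last holds). The fingers move at their own pace and stop on an object; "force" is the grip in N (left out, the last holds). Time passes only in rows, so rows that do not move let the fingers close. It gives the time, the measured TCP pose, the force and the opening at its end, in the units of the state.
- bot.get_obs(): the state, without advancing time (a new reading comes with each control period).
- bot.read_camera(name): name is "scene" or "top" or "wrist"; returns (picture, depth): 400x640x3 uint8, red, green, blue; 400x640 float32, m along the optical axis (not along the pixel's ray), 0 where there is no reading.
- bot.camera_model(name): a dict with "mtx" (3x3 intrinsics, pixels), "origin" and "rotation" of the camera in the world; the wrist camera has in their place "T_tool_cam" (4x4, takes a point from camera to tool coordinates, whose origin is the TCP and whose axes are the tool frame's). Camera axes: x right, y up, looking along -z (the intrinsics and any distortion apply to the point x, -y, -z); pixel columns grow to the right and rows downward; lengths in m; the calibration is good to about 2 mm. A picture is of the moment at which its call begins: read the wrist's pose just before it. camera_model takes no time and is no camera call.
- bot.hand_in(): hands the job in, once; it reports no verdict.
The state is a dict: "t": time; "q": joint angles; "joint_vel": joint speeds; "joint_torque": joint torques, N m; "eef_pos": TCP position; "tool_rot": TCP orientation; "contact_force": force on the tool from outside, world axes, zero at the start; "torque": the same for the moment, N m; "gripper_width": opening from 0.0 (shut) to 1.0 (fully open).
Only numpy, scipy, OpenCV 4.12 (cv2) and the standard library are available. Lean on these libraries where they do the work, as an engineer would, in place of code of your own. Each camera call takes 0.05 s, during which the arm holds its last target.

## Working session

There is one attempt and no reset: what is moved stays moved. The work goes in short steps, Python scripts to look and compute and a tool call to move; the robot and the scene stay as the last step left them, time stands still between calls to the robot, and variables do not carry over. Pictures are saved under pics/ and viewed, and the job is handed in when it is done.

Besides the shell and the picture viewer there is one more tool, called after "Request:" as name([rows], argument=value, ...), one row to a line, values as JSON. step_arm: Moves the arm, as the interface text tells. Shifts and turns lie within -1 to 1; 1 stands for 40 mm of shift or 360 degrees of turn. Its arguments: {"type":"object","properties":{"plan":{"type":"array"},"fingers":{"type":"number"},"force":{"type":"number"}},"required":["plan"]}

```bash
mkdir -p pics
cat > h.py <<'E'
import numpy as np,cv2
from station import bot
from scipy.spatial.transform import Rotation as R
def rot(q): return R.from_quat([q[1],q[2],q[3],q[0]])
def cam(n):
    o=bot.get_obs(); p,d=bot.read_camera(n); m=bot.camera_model(n)
    K=np.array(m["mtx"])
    if n=="wrist":
        T=np.eye(4);T[:3,:3]=rot(o["tool_rot"]).as_matrix();T[:3,3]=o["eef_pos"];T=T@np.array(m["T_tool_cam"])
    else:
        T=np.eye(4);T[:3,:3]=np.array(m["rotation"]);T[:3,3]=m["origin"]
    return p,d,K,T,m
def save(name,p,d,K,T):
    np.savez("pics/"+name,p=p,d=d,K=K,T=T); cv2.imwrite("pics/"+name+".png",p[:,:,::-1])
def load(name):
    z=np.load("pics/"+name+".npz"); return z["p"],z["d"],z["K"],z["T"]
def cloud(d,K,T):
    v,u=np.mgrid[:d.shape[0],:d.shape[1]]
    x=(u-K[0,2])/K[0,0]*d; y=(v-K[1,2])/K[1,1]*d
    P=np.stack([x,-y,-d],-1)
    return P@T[:3,:3].T+T[:3,3]
def proj(P,K,T):
    c=(np.atleast_2d(P)-T[:3,3])@T[:3,:3]
    return np.stack([K[0,2]+K[0,0]*c[:,0]/-c[:,2],K[1,2]-K[1,1]*c[:,1]/-c[:,2]],-1)
E
python3 - <<'E'
from h import *
np.set_printoptions(precision=4,suppress=True)
for n in ["scene","top","wrist"]:
    p,d,K,T,m=cam(n); save(n+"0",p,d,K,T); print(n,{k:v for k,v in m.items() if k not in("mtx",)},K.tolist())
print(bot.get_obs(),bot.pinch_z)
E
```

```text
Traceback (most recent call last):
  File "h.py", line 11, in cam
    T=np.eye(4);T[:3,:3]=np.array(m["rotation"]);T[:3,3]=m["origin"]
                ~^^^^^^^
ValueError: could not broadcast input array from shape (4,) into shape (3,3)
```

```bash
sed -i 's/np.array(m\["rotation"\])/rot(m["rotation"]).as_matrix()/' h.py
python3 - <<'E'
from h import *
np.set_printoptions(precision=4,suppress=True)
for n in ["scene","top","wrist"]:
    p,d,K,T,m=cam(n); save(n+"0",p,d,K,T); print(n,{k:v for k,v in m.items() if k not in("mtx",)},K.tolist())
print(bot.get_obs(),bot.pinch_z)
E
```

```text
scene {'origin': array([-0.1475,  0.7659,  1.2157]), 'rotation': array([-0.3337, -0.1476,  0.3506,  0.8625])} [[493.87389177475984, 0.0, 317.09656088197255], [0.0, 493.87389177475984, 202.86625274530797], [0.0, 0.0, 1.0]]
top {'origin': array([0.3702, 0.0199, 1.9068]), 'rotation': array([-0.7005, -0.0316,  0.0385,  0.7119])} [[468.361977021859, 0.0, 322.4043459681188], [0.0, 468.361977021859, 198.4380074021833], [0.0, 0.0, 1.0]]
wrist {'T_tool_cam': array([[-0.0002,  0.3003, -0.9538, -0.1416],
       [ 1.    ,  0.0008,  0.    , -0.0002],
       [ 0.0008, -0.9538, -0.3003, -0.0771],
       [ 0.    ,  0.    ,  0.    ,  1.    ]])} [[312.3052408761716, 0.0, 322.3063636298575], [0.0, 312.3052408761716, 197.57590014503756], [0.0, 0.0, 1.0]]
{'t': 0.2, 'q': array([ 1.0209,  0.4775,  0.0223,  1.556 , -0.0115,  1.1093, -0.0831]), 'joint_vel': array([-0.0014,  0.001 ,  0.0013, -0.0025,  0.0004, -0.0001, -0.0006]), 'joint_torque': array([  0.    , -59.6271,   1.6066, -28.1176,   0.0125,   0.0071,
        -0.    ]), 'eef_pos': array([ 0.2885, -0.6099,  0.2307]), 'tool_rot': array([-0.1546, -0.6898, -0.1553,  0.69  ]), 'contact_force': array([ 0.0718, -0.0394,  0.7707]), 'torque': array([-0.0025,  0.0379,  0.019 ]), 'gripper_width': 0.998671455523771} 0.0187
```

View pics/scene0.png

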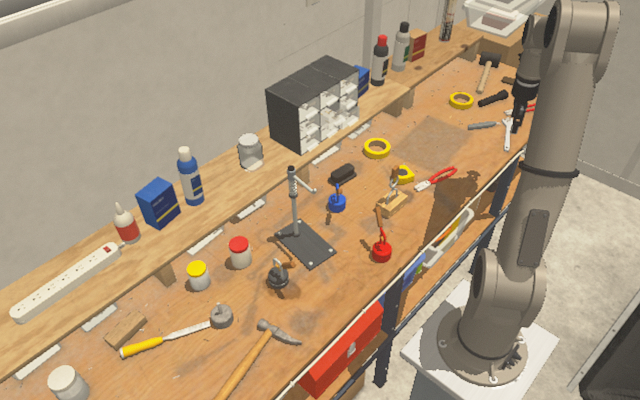

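View pics/top0.png

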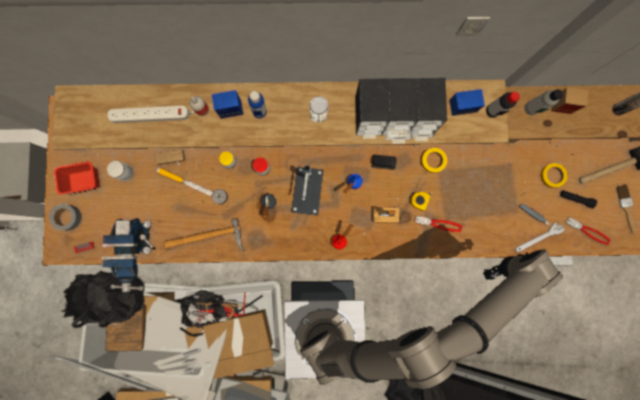

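Run:
```python
from h import *
np.set_printoptions(precision=4,suppress=True)
p,d,K,T=load("scene0")
c=p[150:310,220:440]; cv2.imwrite("pics/s_c.png",cv2.resize(c[:,:,::-1],None,fx=3.6,fy=3.6,interpolation=cv2.INTER_CUBIC))
p,d,K,T=load("top0")
c=p[130:260,220:440]; cv2.imwrite("pics/t_c.png",cv2.resize(c[:,:,::-1],None,fx=3.6,fy=3.6,interpolation=cv2.INTER_CUBIC))
P=cloud(d,K,T)
for n,(u,v) in dict(link=(390,214),weight=(268,207),post=(306,170),plate=(312,200),plate2=(322,172),red=(340,242)).items(): print(n,P[v,u])
```

```text
link [ 0.4821 -0.2517  0.1515]
weight [0.525  0.218  0.0402]
post [0.63   0.0581 0.3004]
plate [0.5528 0.0422 0.0149]
plate2 [ 0.6675 -0.0003  0.0117]
red [ 0.3807 -0.0634  0.1132]
```

View pics/s_c.png

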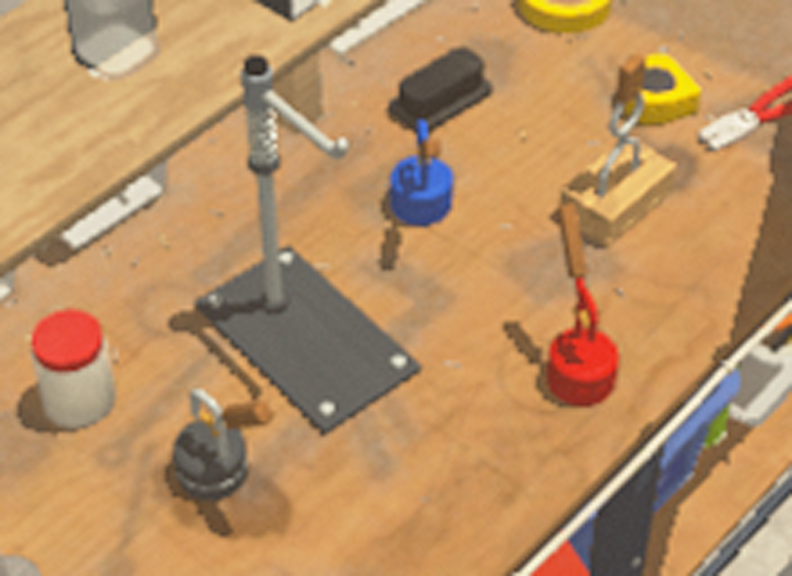

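View pics/t_c.png

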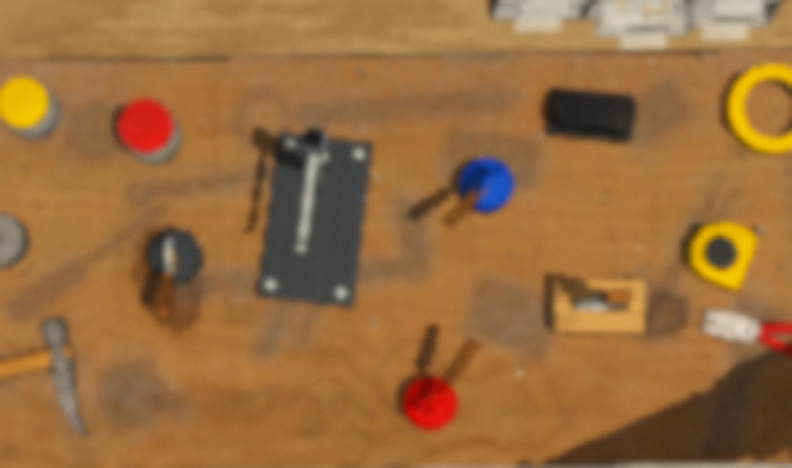

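```bash
cat >> h.py <<'E'
np.set_printoptions(precision=4,suppress=True)
def Rt(xdir,ydir):
    x=np.array(xdir,float);x/=np.linalg.norm(x);y=np.array(ydir,float);y-=x*(x@y);y/=np.linalg.norm(y)
    return np.stack([x,y,np.cross(x,y)],1)
def st():
    o=bot.get_obs(); M=rot(o["tool_rot"]).as_matrix()
    print("t",round(o["t"],2),"q",o["q"],"pos",o["eef_pos"],"w",round(o["gripper_width"],3),"F",o["contact_force"],"T",o["torque"]); print("axes x",M[:,0],"y",M[:,1],"z",M[:,2]); return o,M
def goto(pos,M1=None):
    "units in current tool axes, total; turn total"
    o,M=st(); M1=M if M1 is None else M1
    s=M.T@(np.array(pos)-o["eef_pos"])/0.04
    r=R.from_matrix(M.T@M1).as_rotvec()/(2*np.pi)
    s1=M1.T@(np.array(pos)-o["eef_pos"])/0.04
    print("shift(cur axes)",s,"shift(new axes)",s1,"turn",r,"deg",np.degrees(np.linalg.norm(r)*2*np.pi))
E
python3 - <<'E'
from h import *
goto([0.42,-0.25,0.33],Rt([0,0,-1],[0,1,0]))
goto([0.42,-0.25,0.33],Rt([0,0,-1],[0,-1,0]))
for nm in ["scene0","top0"]:
    p,d,K,T=load(nm); P=cloud(d,K,T); f=P.reshape(-1,3)
    print("table z",np.median(f[(abs(f[:,2])<.03)&(f[:,0]>.35)&(f[:,0]<.7)&(abs(f[:,1])<.4)][:,2]))
    s=f[(f[:,2]>.24)&(f[:,2]<.33)&(f[:,0]>.45)&(f[:,0]<.72)&(abs(f[:,1]-.05)<.12)]; print(nm,"rod",len(s),s[np.argsort(s[:,0])][::max(1,len(s)//25)])
    s=f[(f[:,2]>.1)&(f[:,2]<.22)&(abs(f[:,0]-.5)<.1)&(abs(f[:,1]+.25)<.1)]; print("tab",len(s),np.median(s,0),s.min(0),s.max(0))
    s=f[(f[:,2]>.07)&(f[:,2]<.2)&(abs(f[:,0]-.5)<.1)&(abs(f[:,1]-.21)<.08)]; print("weight",len(s),np.median(s,0),s.min(0),s.max(0))
    s=f[(f[:,2]>.03)&(f[:,2]<.05)&(abs(f[:,0]-.5)<.1)&(abs(f[:,1]-.21)<.08)]; print("weight top",len(s),np.median(s,0),s.min(0),s.max(0))
E
```

```text
t 0.2 q [ 1.0209  0.4775  0.0223  1.556  -0.0115  1.1093 -0.0831] pos [ 0.2885 -0.6099  0.2307] w 0.999 F [ 0.0718 -0.0394  0.7707] T [-0.0025  0.0379  0.019 ]
axes x [-0.0006  0.001  -1.    ] y [ 0.4276 -0.904  -0.0012] z [-0.904  -0.4276  0.0001]
shift(cur axes) [-2.4758 -6.7291 -6.8196] shift(new axes) [-2.483   8.9965  3.2885] turn [-0.4297 -0.0002  0.0001] deg 154.68322968027826
t 0.2 q [ 1.0209  0.4775  0.0223  1.556  -0.0115  1.1093 -0.0831] pos [ 0.2885 -0.6099  0.2307] w 0.999 F [ 0.0718 -0.0394  0.7707] T [-0.0025  0.0379  0.019 ]
axes x [-0.0006  0.001  -1.    ] y [ 0.4276 -0.904  -0.0012] z [-0.904  -0.4276  0.0001]
shift(cur axes) [-2.4758 -6.7291 -6.8196] shift(new axes) [-2.483  -8.9965 -3.2885] turn [0.0703 0.0001 0.0002] deg 25.31685959206121
table z 0.0027296824046210144
scene0 rod 244 [[0.5256 0.0715 0.2852]
 [0.5316 0.0732 0.2788]
 [0.5361 0.0727 0.2717]
 [0.5501 0.0618 0.2702]
 [0.5569 0.0667 0.2732]
 [0.5655 0.0656 0.2747]
 [0.5751 0.0638 0.2712]
 [0.5822 0.0645 0.2712]
 [0.5918 0.0624 0.2753]
 [0.601  0.0612 0.2726]
 [0.6097 0.0605 0.2706]
 [0.6183 0.0635 0.275
[... 853 characters left out ...]
5746 0.0632 0.2695]
 [0.5806 0.0664 0.2779]
 [0.5854 0.0631 0.268 ]
 [0.5927 0.063  0.2663]
 [0.5991 0.0593 0.2716]
 [0.6053 0.059  0.2776]
 [0.6096 0.0556 0.2725]
 [0.6166 0.0625 0.2739]
 [0.6243 0.0555 0.269 ]
 [0.6261 0.0587 0.2806]
 [0.6287 0.0515 0.2862]
 [0.63   0.0581 0.3004]
 [0.6318 0.066  0.268 ]
 [0.6335 0.0581 0.3008]
 [0.6361 0.0654 0.2851]
 [0.6387 0.0652 0.2912]
 [0.6415 0.0547 0.2942]
 [0.6448 0.058  0.296 ]
 [0.6496 0.0547 0.2883]]
tab 41 [ 0.4874 -0.248   0.1746] [ 0.4807 -0.2668  0.1008] [ 0.4941 -0.2319  0.1877]
weight 70 [0.5085 0.2177 0.1266] [0.4745 0.2115 0.0759] [0.5631 0.2256 0.161 ]
weight top 137 [0.5496 0.2138 0.0407] [0.5209 0.1893 0.0304] [0.5781 0.2464 0.0499]
```

Request:
step_arm([
  [-0.6, -0.5, -0.5, 0, 0, 0],
  [-0.6, -0.9, -0.9, 0, 0, 0],
  [-0.6, -0.9, -0.9, 0, 0, 0],
  [-0.6, -0.9, -0.9, 0, 0, 0],
  [0, -0.9, -0.9, 0, 0, 0],
  [0, -0.9, -0.9, 0, 0, 0],
  [0, -0.9, -0.9, 0, 0, 0],
  [0, -0.8, -0.9, 0, 0, 0],
])

```text
t: 1.2
eef_pos: [0.4201, -0.2499, 0.3274]
tool_rot: [0.155, 0.69, 0.155, -0.69]
contact_force: [0.4, -0.4, -0.3]
gripper_width: 0.999
```

Request:
step_arm([
  [0, 0, 0, -0.029, 0, 0],
  [0, 0, 0, -0.029, 0, 0],
  [0, 0, 0, -0.029, 0, 0],
  [0, 0, 0, -0.029, 0, 0],
  [0, 0, 0, -0.029, 0, 0],
  [0, 0, 0, -0.029, 0, 0],
  [0, 0, 0, -0.029, 0, 0],
  [0, 0, 0, -0.029, 0, 0],
])

```text
t: 2.2
eef_pos: [0.4197, -0.2516, 0.3272]
tool_rot: [0.576, 0.41, 0.576, -0.41]
contact_force: [0.3, -1.1, 0.1]
gripper_width: 1.002
```

Request:
step_arm([
  [0, 0, 0, -0.029, 0, 0],
  [0, 0, 0, -0.029, 0, 0],
  [0, 0, 0, -0.029, 0, 0],
  [0, 0, 0, -0.029, 0, 0],
  [0, 0, 0, -0.029, 0, 0],
  [0, 0, 0, -0.029, 0, 0],
  [0, 0, 0, -0.024, 0, 0],
  [0, 0, 0, 0, 0, 0],
])

```text
t: 3.2
eef_pos: [0.4198, -0.2516, 0.3272]
tool_rot: [0.707, -0.0, 0.707, 0.0]
contact_force: [0.5, -0.7, 0.1]
gripper_width: 1.003
```

Run:
```python
from h import *
p,d,K,T,m=cam("wrist"); save("w1",p,d,K,T)
goto([0.486,-0.248,0.28],Rt([0,0,-1],[0,1,0]))
```

```text
t 3.25 q [ 0.7414  0.1059 -0.3547  1.8408  0.0394  1.2019  1.9438] pos [ 0.4198 -0.2516  0.3272] w 1.0 F [ 0.3491 -0.1491  0.1239] T [-0.0288 -0.0293  0.0649]
axes x [-0.0002  0.0001 -1.    ] y [0.0013 1.     0.0001] z [ 1.     -0.0013 -0.0002]
shift(cur axes) [1.1802 0.093  1.6556] shift(new axes) [1.1804 0.091  1.6555] turn [-0.0002 -0.     -0.    ] deg 0.07292359209091072
```

View pics/w1.png

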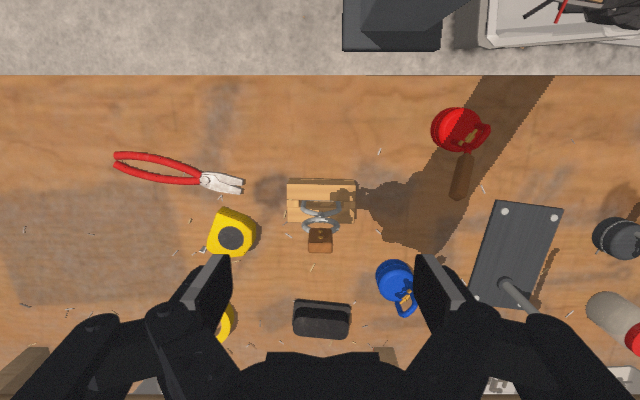

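Run:
```python
from h import *
p,d,K,T=load("w1"); P=cloud(d,K,T)
c=p[165:265,270:370]; cv2.imwrite("pics/w1c.png",cv2.resize(c[:,:,::-1],None,fx=6,fy=6,interpolation=cv2.INTER_CUBIC))
f=P.reshape(-1,3)
print("table",np.median(f[abs(f[:,2])<.02][:,2]))
s=f[(f[:,2]>.14)&(f[:,2]<.22)&(abs(f[:,0]-.5)<.1)&(abs(f[:,1]+.25)<.1)]; 
t=s[s[:,2]>s[:,2].max()-.012]; print("tab top",len(t),t.min(0),t.max(0),t.mean(0)); print(s.min(0),s.max(0))
s=f[(f[:,2]>.03)&(f[:,2]<.045)&(abs(f[:,0]-.47)<.06)&(abs(f[:,1]+.25)<.06)]; print("block",s.min(0),s.max(0),np.percentile(s,[3,97],axis=0))
```

```text
table -0.0008660463425787801
tab top 348 [ 0.4813 -0.2664  0.1685] [ 0.4943 -0.2412  0.1805] [ 0.4866 -0.2538  0.1772]
[ 0.481  -0.2666  0.1401] [ 0.4943 -0.2407  0.1805]
block [ 0.4577 -0.3038  0.03  ] [ 0.5198 -0.2036  0.0449] [[ 0.4591 -0.3009  0.0331]
 [ 0.5152 -0.2062  0.0386]]
```

View pics/w1c.png

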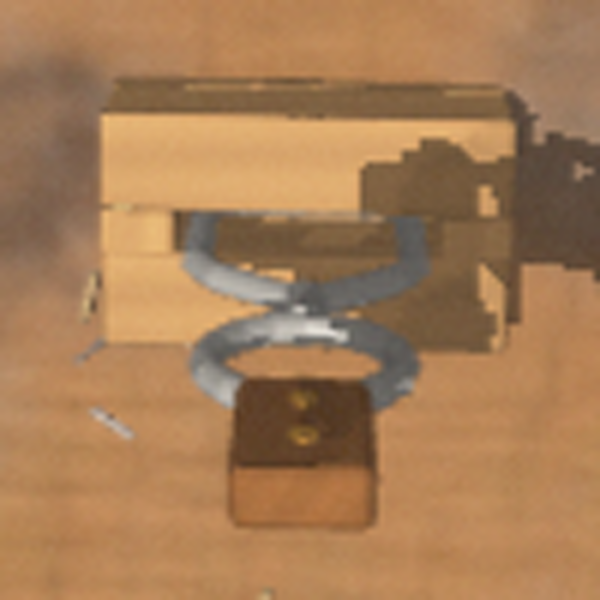

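Run:
```python
from h import *
p,d,K,T=load("w1"); P=cloud(d,K,T)
# crop px -> front face rows 385..455, cols 245..365
s=P[165+66:165+75,270+42:270+60].reshape(-1,3); c=s.mean(0); print("front",c,np.linalg.svd(s-c)[2][2])
s=P[165+80:165+86,270+42:270+60].reshape(-1,3); c=s.mean(0); print("top",c,np.linalg.svd(s-c)[2][2])
# block top front plate edge
for r in (187,195): 
    row=P[r,280:365]; print(r,row[::12])
# ring pts
f=P.reshape(-1,3); s=f[(f[:,2]>.09)&(f[:,2]<.135)&(abs(f[:,0]-.487)<.03)&(abs(f[:,1]+.254)<.04)]
print("ring",len(s),s.mean(0),s.min(0),s.max(0))
M=Rt([0,0,-1],[0,1,0])
goto([0.4875,-0.2538,0.18],M)
```

```text
front [ 0.4816 -0.2534  0.1625] [ 0.92   -0.0054  0.3919]
top [ 0.4881 -0.2533  0.1789] [0.0347 0.0207 0.9992]
187 [[ 0.4741 -0.3175 -0.0013]
 [ 0.4631 -0.2948  0.0378]
 [ 0.4632 -0.2776  0.0375]
 [ 0.4637 -0.2605  0.036 ]
 [ 0.4633 -0.2432  0.0373]
 [ 0.4637 -0.2259  0.0357]
 [ 0.4637 -0.2087  0.036 ]
 [ 0.4741 -0.1863 -0.0013]]
195 [[ 0.4871 -0.318  -0.0014]
 [ 0.4754 -0.2952  0.037 ]
 [ 0.4754 -0.2779  0.037 ]
 [ 0.4755 -0.2605  0.0367]
 [ 0.4759 -0.2431  0.0354]
 [ 0.4755 -0.2258  0.0367]
 [ 0.4756 -0.2084  0.0363]
 [ 0.4873 -0.1857 -0.0019]]
ring 306 [ 0.4872 -0.2537  0.1119] [ 0.4839 -0.276   0.0906] [ 0.4933 -0.2312  0.1348]
t 3.25 q [ 0.7414  0.1059 -0.3547  1.8408  0.0394  1.2019  1.9438] pos [ 0.4198 -0.2516  0.3272] w 1.0 F [ 0.3491 -0.1491  0.1239] T [-0.0288 -0.0293  0.0649]
axes x [-0.0002  0.0001 -1.    ] y [0.0013 1.     0.0001] z [ 1.     -0.0013 -0.0002]
shift(cur axes) [ 3.6802 -0.0521  1.6937] shift(new axes) [ 3.6804 -0.054   1.693 ] turn [-0.0002 -0.     -0.    ] deg 0.07292359209091072
```

Request:
step_arm([
  [0.3, -0.05, 0.9, 0, 0, 0],
  [0.7, 0, 0.8, 0, 0, 0],
  [0.9, 0, 0, 0, 0, 0],
  [0.9, 0, 0, 0, 0, 0],
  [0.8, 0, 0, 0, 0, 0],
  [0.6, 0, 0, 0, 0, 0],
  [0.4, 0, 0, 0, 0, 0],
  [0, 0, 0, 0, 0, 0],
])

```text
t: 4.25
eef_pos: [0.4873, -0.2533, 0.1424]
tool_rot: [0.706, 0.0, 0.708, 0.001]
contact_force: [0.4, 0.1, 0.0]
gripper_width: 1.001
```

Request:
step_arm([
  [0, 0, 0, 0, 0, 0],
  [0, 0, 0, 0, 0, 0],
  [0, 0, 0, 0, 0, 0],
  [0, 0, 0, 0, 0, 0],
  [0, 0, 0, 0, 0, 0],
  [0, 0, 0, 0, 0, 0],
], fingers=1, force=50)

```text
t: 5.0
eef_pos: [0.4884, -0.2537, 0.144]
tool_rot: [0.707, -0.001, 0.707, 0.0]
contact_force: [-0.4, 0.2, 6.6]
gripper_width: 0.296
```

Run:
```python
from h import *
st()
```

```text
t 5.0 q [ 0.6482  0.3996 -0.3514  1.9197  0.1793  0.8513  1.7765] pos [ 0.4884 -0.2537  0.144 ] w 0.296 F [-0.4389  0.1976  6.5836] T [0.0375 0.1964 0.0247]
axes x [ 0.0011 -0.0005 -1.    ] y [-0.0019  1.     -0.0005] z [1.     0.0019 0.0011]
```

Request:
step_arm([
  [-0.3, 0, 0, 0, 0, 0],
  [-0.7, 0, 0, 0, 0, 0],
  [-0.9, 0, 0, 0, 0, 0],
  [-0.9, 0, 0, 0, 0, 0],
  [-0.9, 0, 0, 0, 0, 0],
  [-0.9, 0, -0.2, 0, 0, 0],
  [0, 0.3, -0.5, 0, 0, 0],
  [0, 0.8, -0.5, 0, 0, 0],
])

```text
t: 6.0
eef_pos: [0.4389, -0.2103, 0.3278]
tool_rot: [0.707, 0.0, 0.707, -0.0]
contact_force: [0.6, 0.0, -1.4]
gripper_width: 0.295
```

Request:
step_arm([
  [0, 0.9, 0, 0, 0, 0],
  [0, 0.9, 0, 0, 0, 0],
  [0, 1, 0, 0, 0, 0],
  [0, 1, 0, 0, 0, 0],
  [0, 1, 0, 0, 0, 0],
  [0, 1, 0, 0, 0, 0],
  [0, 0.9, 0, 0.01, 0, 0],
  [0, 0.4, 0, 0.009, 0, 0],
])

```text
t: 7.0
eef_pos: [0.4395, 0.0767, 0.3277]
tool_rot: [0.706, 0.041, 0.706, -0.041]
contact_force: [0.2, -1.2, -1.6]
gripper_width: 0.293
```

Request:
step_arm([
  [0, 0, 0, 0, 0, 0],
  [0, 0, 0, 0, 0, 0],
])

```text
t: 7.25
eef_pos: [0.4401, 0.0733, 0.3273]
tool_rot: [0.706, 0.041, 0.706, -0.042]
contact_force: [0.4, 0.2, -1.5]
gripper_width: 0.296
```

Run:
```python
from h import *
st()
p,d,K,T,m=cam("wrist"); save("w2",p,d,K,T)
p,d,K,T,m=cam("scene"); save("s2",p,d,K,T)
c=p[120:310,220:440]; cv2.imwrite("pics/s2c.png",cv2.resize(c[:,:,::-1],None,fx=3,fy=3,interpolation=cv2.INTER_CUBIC))
```

```text
t 7.25 q [ 0.3612  0.0491 -0.6775  1.9075  0.0335  1.1965  1.1253] pos [0.4401 0.0733 0.3273] w 0.296 F [ 0.3664  0.2349 -1.4592] T [-0.0447 -0.052   0.0261]
axes x [-0.0004 -0.0006 -1.    ] y [ 0.1172  0.9931 -0.0006] z [ 0.9931 -0.1172 -0.0003]
```

View pics/w2.png

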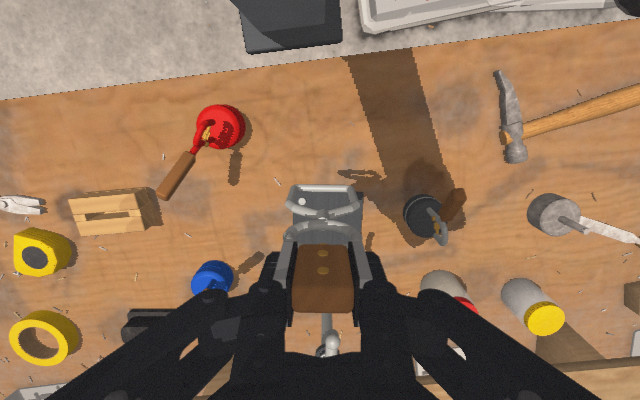

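View pics/s2c.png

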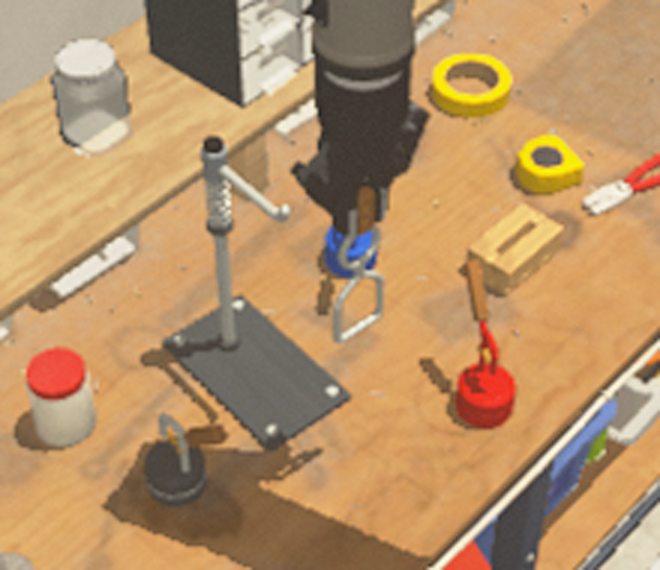

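Run:
```python
from h import *
p,d,K,T=load("w2"); P=cloud(d,K,T)
c=p[170:370,250:410]; cv2.imwrite("pics/w2c.png",cv2.resize(c[:,:,::-1],None,fx=4,fy=3,interpolation=cv2.INTER_CUBIC))
o=bot.get_obs();M=rot(o["tool_rot"]).as_matrix();e=o["eef_pos"]
f=P.reshape(-1,3)
m=(f[:,2]>.24)&(f[:,2]<.31)&(f[:,0]>.5)&(f[:,0]<.75)&(abs(f[:,1]-.06)<.05)
s=f[m];print("rod",len(s)); s=s[np.argsort(s[:,0])]; print(s[::max(1,len(s)//20)])
u=P[170+75:170+130,250+50:250+100].reshape(-1,3)
L=(f-e)@M  # tool coords
tab=P[240:305,300:350].reshape(-1,3); Lt=(tab-e)@M; print("tab tool",Lt.mean(0),np.linalg.svd(Lt-Lt.mean(0))[2][2])
s=(P[180:240,280:370].reshape(-1,3)-e)@M
s=s[(abs(s[:,2])<.04)&(s[:,0]>0)&(s[:,0]<.16)&(abs(s[:,1])<.05)]
for a in np.arange(0,.15,.012):
    q=s[(s[:,0]>=a)&(s[:,0]<a+.012)]
    if len(q): print("link x%.3f"%a,len(q),q.mean(0),q.min(0),q.max(0))
```

```text
rod 340
[[0.5273 0.0695 0.2821]
 [0.5285 0.0708 0.284 ]
 [0.5289 0.0679 0.2811]
 [0.5293 0.0715 0.2831]
 [0.5298 0.0678 0.2831]
 [0.5303 0.0684 0.2846]
 [0.5307 0.0677 0.2841]
 [0.5311 0.069  0.2858]
 [0.5317 0.0682 0.286 ]
 [0.532  0.0741 0.2844]
 [0.5325 0.0661 0.2748]
 [0.533  0.0723 0.2707]
 [0.5335 0.068  0.2869]
 [0.5341 0.0716 0.2867]
 [0.5355 0.0685 0.2858]
 [0.5499 0.0681 0.2725]
 [0.5515 0.064  0.2693]
 [0.5531 0.0694 0.2714]
 [0.5541 0.0645 0.2719]
 [0.5558 0.0651 0.2712]]
tab tool [-0.0022  0.0015  0.0034] [-0.3924 -0.0132  0.9197]
link x0.012 120 [ 0.0206 -0.0018 -0.0025] [ 0.0153 -0.0222 -0.0036] [ 0.024   0.0226 -0.0003]
link x0.024 245 [ 0.0307  0.0002 -0.0016] [ 0.0241 -0.0227 -0.0037] [0.0359 0.0236 0.0034]
link x0.036 556 [ 0.0419  0.0004 -0.0009] [ 0.0361 -0.0183 -0.0043] [0.0478 0.0186 0.005 ]
link x0.048 85 [ 0.0537  0.0003 -0.0034] [ 0.048  -0.0047 -0.0047] [0.06   0.0049 0.0002]
link x0.060 383 [ 0.0663  0.0004 -0.0008] [ 0.06   -0.0188 -0.0045] [0.072  0.0205 0.0036]
link x0.072 218 [ 0.0769 -0.0001 -0.0011] [ 0.072  -0.0273 -0.0038] [0.0838 0.0276 0.0033]
link x0.084 90 [ 0.0896  0.0001 -0.002 ] [ 0.084  -0.0286 -0.0038] [0.096  0.029  0.0021]
link x0.096 74 [ 0.1017 -0.0004 -0.0022] [ 0.0961 -0.028  -0.0038] [0.1078 0.0285 0.0012]
link x0.108 68 [ 0.1139  0.001  -0.0021] [ 0.108  -0.0281 -0.0036] [0.1199 0.0287 0.001 ]
link x0.120 373 [ 0.1297  0.     -0.0004] [ 0.12   -0.0282 -0.0037] [0.132  0.0291 0.004 ]
link x0.132 63 [ 0.1329 -0.001  -0.0019] [ 0.132  -0.0244 -0.0035] [0.1353 0.0238 0.0045]
```

View pics/w2c.png

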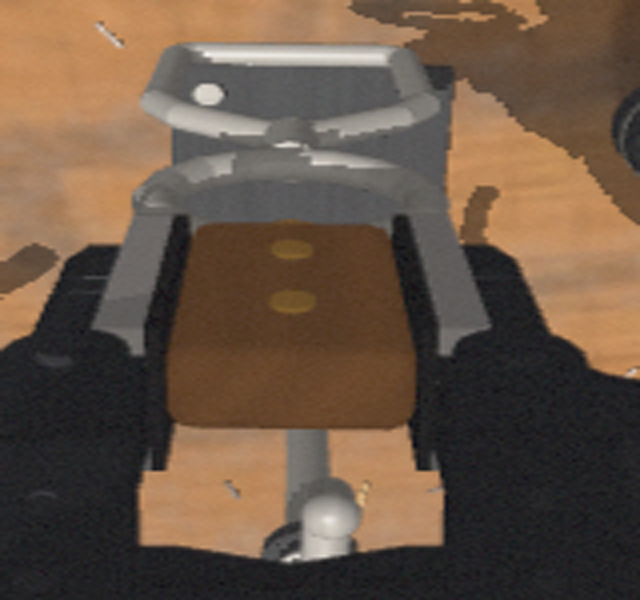

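Request:
step_arm([
  [0.3, 0.18, 0.4, 0, 0, 0],
  [0.35, 0, 0.6, 0, 0, 0],
  [0, 0, 0.2, 0, 0, 0],
  [0, 0, 0, 0, 0, 0],
  [0, 0, 0, 0, 0, 0],
])

```text
t: 7.98
eef_pos: [0.4884, 0.0759, 0.3019]
tool_rot: [0.706, 0.041, 0.706, -0.042]
contact_force: [-0.6, 0.2, -1.2]
gripper_width: 0.298
```

Run:
```python
from h import *
o,M=st();e=o["eef_pos"]
p,d,K,T,m=cam("wrist"); save("w3",p,d,K,T)
P=cloud(d,K,T);f=P.reshape(-1,3)
m=(f[:,2]>.24)&(f[:,2]<.31)&(f[:,0]>.52)&(f[:,0]<.75)&(abs(f[:,1]-.06)<.05)
L=(f[m]-e)@M; L=L[np.argsort(L[:,2])]; print(len(L)); print(L[::max(1,len(L)//25)])
tip=L[L[:,0]<L[:,0].min()+.004]; print("tip",tip.mean(0),tip.min(0),tip.max(0))
c=p[170:400,230:430]; cv2.imwrite("pics/w3c.png",cv2.resize(c[:,:,::-1],None,fx=3,fy=2.6,interpolation=cv2.INTER_CUBIC))
p,d,K,T,m=cam("scene"); save("s3",p,d,K,T)
c=p[140:260,260:400]; cv2.imwrite("pics/s3c.png",cv2.resize(c[:,:,::-1],None,fx=5,fy=5,interpolation=cv2.INTER_CUBIC))
```

```text
t 7.97 q [ 0.3281  0.1697 -0.6773  1.8518  0.1162  1.1592  1.0647] pos [0.4884 0.0759 0.3019] w 0.298 F [-0.5632  0.2021 -1.2379] T [ 0.0009  0.0271 -0.0152]
axes x [ 0.0005 -0.0002 -1.    ] y [ 0.117   0.9931 -0.0002] z [ 0.9931 -0.117   0.0005]
636
[[ 0.0145 -0.0006  0.0442]
 [ 0.0172 -0.0042  0.0463]
 [ 0.0173  0.003   0.0478]
 [ 0.0315  0.0033  0.0606]
 [ 0.0302  0.0013  0.0619]
 [ 0.0297 -0.002   0.063 ]
 [ 0.0297 -0.004   0.0646]
 [ 0.0314  0.002   0.066 ]
 [ 0.032   0.0033  0.0674]
 [ 0.0322 -0.0047  0.0691]
 [ 0.0326 -0.0054  0.0703]
 [ 0.0306  0.0013  0.0718]
 [ 0.0303 -0.0047  0.0732]
 [ 0.0349 -0.0062  0.0747]
 [ 0.0306 -0.0041  0.0759]
 [ 0.0313 -0.0048  0.0774]
 [ 0.0301 -0.0021  0.0787]
 [ 0.0338 -0.0062  0.0804]
 [ 0.0305  0.0013  0.0816]
 [ 0.0339  0.0034  0.0831]
 [ 0.0315 -0.0048  0.0842]
 [ 0.0296 -0.0021  0.0858]
 [ 0.031   0.002   0.0871]
 [ 0.0308 -0.0035  0.0886]
 [ 0.0315 -0.0056  0.0902]
 [ 0.0304  0.0013  0.0917]]
tip [ 0.016  -0.0006  0.0466] [ 0.0141 -0.0048  0.0442] [0.0179 0.0036 0.0491]
```

View pics/w3c.png

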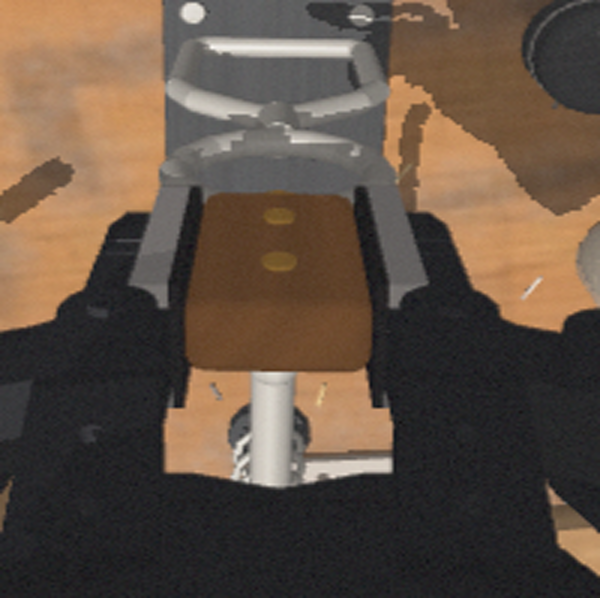

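View pics/s3c.png

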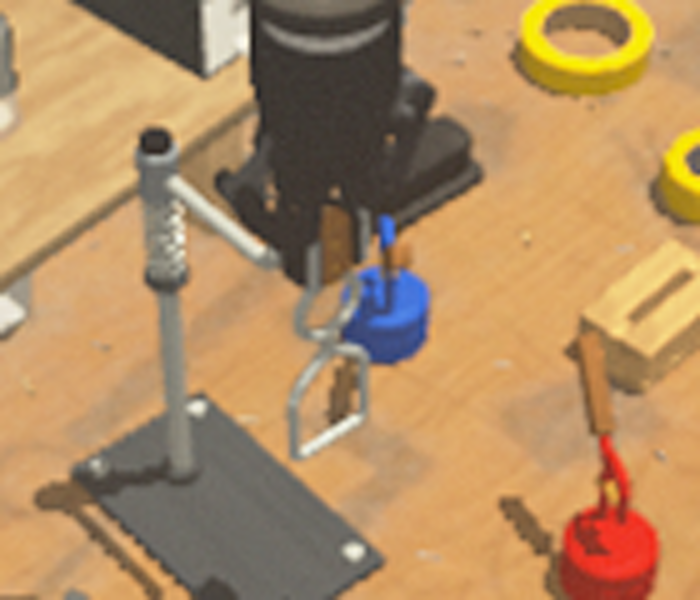

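Request:
step_arm([
  [0.04, -0.02, 0.2, 0, 0, 0],
  [0, 0, 0.35, 0, 0, 0],
  [0, 0, 0.35, 0, 0, 0],
  [0, 0, 0.35, 0, 0, 0],
  [0, 0, 0.3, 0, 0, 0],
])

```text
t: 8.7
eef_pos: [0.5514, 0.0677, 0.2995]
tool_rot: [0.706, 0.042, 0.706, -0.041]
contact_force: [0.5, 0.0, -1.4]
gripper_width: 0.297
```

Run:
```python
from h import *
o,M=st();e=o["eef_pos"]
p,d,K,T,m=cam("scene"); save("s4",p,d,K,T)
c=p[140:260,260:400]; cv2.imwrite("pics/s4c.png",cv2.resize(c[:,:,::-1],None,fx=5,fy=5,interpolation=cv2.INTER_CUBIC))
```

```text
t 8.7 q [ 0.2992  0.2863 -0.651   1.726   0.1849  1.1916  1.0522] pos [0.5514 0.0677 0.2995] w 0.297 F [ 0.5383  0.0456 -1.3805] T [ 0.0235  0.0049 -0.0355]
axes x [-0.0002  0.0003 -1.    ] y [0.1173 0.9931 0.0002] z [ 0.9931 -0.1173 -0.0003]
```

View pics/s4c.png

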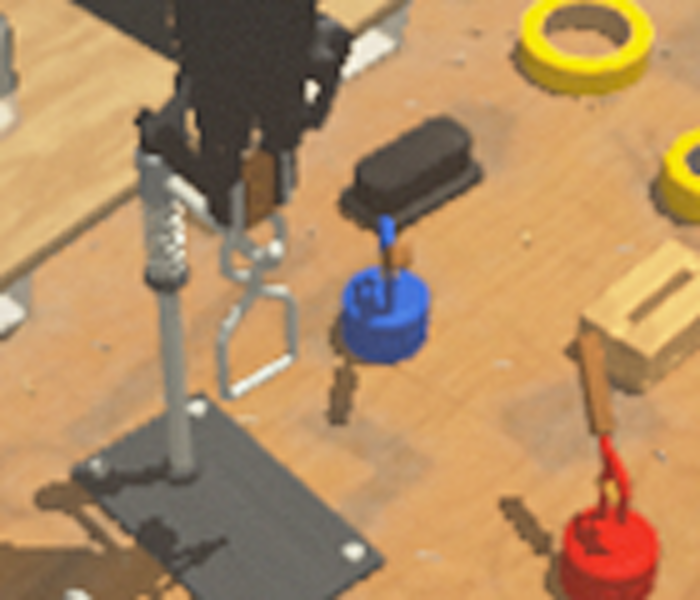

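Request:
step_arm([
  [0, 0, 0.2, 0, 0, 0],
  [0, 0, 0.15, 0, 0, 0],
  [0.15, 0, 0, 0, 0, 0],
  [0.15, 0, 0, 0, 0, 0],
  [0.1, 0, 0, 0, 0, 0],
  [0.02, 0, 0, 0, 0, 0],
  [0, 0, 0, 0, 0, 0],
])

```text
t: 9.62
eef_pos: [0.5641, 0.0662, 0.283]
tool_rot: [0.706, 0.041, 0.706, -0.041]
contact_force: [-0.6, 0.5, -0.2]
gripper_width: 0.298
```

Request:
step_arm([
  [0.01, 0, 0, 0, 0, 0],
  [0, 0, 0, 0, 0, 0],
  [0, 0, 0, 0, 0, 0],
], fingers=-0.4)

```text
t: 10.0
eef_pos: [0.5643, 0.0662, 0.2827]
tool_rot: [0.706, 0.042, 0.706, -0.041]
contact_force: [0.5, -0.3, -0.1]
gripper_width: 0.699
```

Request:
step_arm([
  [-0.3, 0, 0, 0, 0, 0],
  [-0.6, 0, 0, 0, 0, 0],
  [-0.9, 0, 0, 0, 0, 0],
  [-0.6, 0, -0.3, 0, 0, 0],
  [0, 0, -0.9, 0, 0, 0],
  [0, 0, -0.9, 0, 0, 0],
  [0, 0, -0.9, 0, 0, 0],
  [0, 0, -0.5, 0, 0, 0],
])

```text
t: 11.0
eef_pos: [0.4237, 0.0833, 0.3796]
tool_rot: [0.706, 0.041, 0.705, -0.041]
contact_force: [0.5, -0.1, 0.1]
gripper_width: 0.7
```

Run:
```python
from h import *
o,M=st();e=o["eef_pos"]
p,d,K,T,m=cam("scene"); save("s5",p,d,K,T)
c=p[140:310,240:400]; cv2.imwrite("pics/s5c.png",cv2.resize(c[:,:,::-1],None,fx=3.5,fy=3.5,interpolation=cv2.INTER_CUBIC))
p,d,K,T,m=cam("wrist"); save("w5",p,d,K,T)
```

```text
t 11.0 q [ 0.3752 -0.0204 -0.6861  1.849  -0.0121  1.3071  1.1467] pos [0.4237 0.0833 0.3796] w 0.7 F [ 0.4943 -0.1485  0.0532] T [ 0.0049 -0.0271 -0.0071]
axes x [ 0.0015 -0.0008 -1.    ] y [ 0.1162  0.9932 -0.0006] z [ 0.9932 -0.1162  0.0016]
```

View pics/s5c.png

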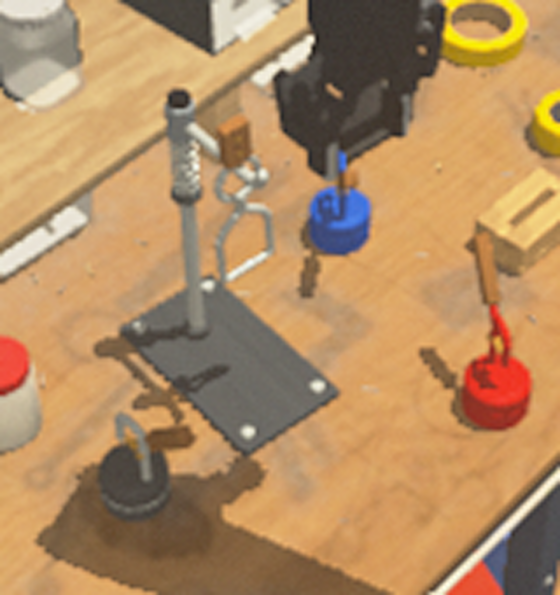

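View pics/w5.png

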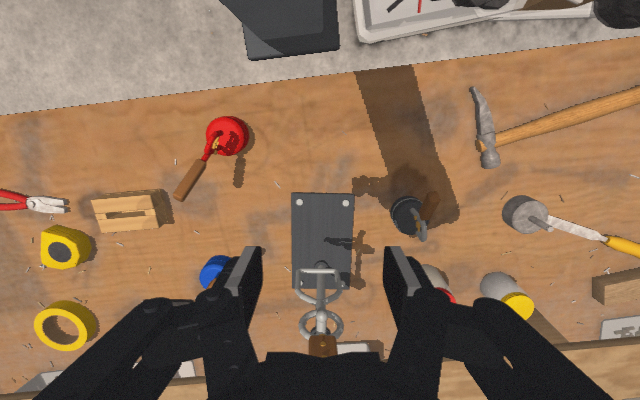

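Run:
```python
from h import *
for nm in ["w5","scene0","top0","w2"]:
    p,d,K,T=load(nm);P=cloud(d,K,T)
    m=(P[:,:,2]>.05)&(P[:,:,2]<.2)&(abs(P[:,:,0]-.53)<.07)&(abs(P[:,:,1]-.215)<.06)
    s=P[m];col=p[m].astype(int); wood=(col[:,0]-col[:,2]>40)&(s[:,2]>.095)
    w=s[wood]; 
    print(nm,len(s),len(w))
    if len(w)>8:
        c=w.mean(0);print(" wood",c,w.min(0),w.max(0),np.linalg.svd(w-c)[2][0])
    h=s[~wood&(s[:,2]>.097)&(s[:,2]<.112)]; print(" hooktop",h.mean(0),h.min(0),h.max(0))
    b=P[(P[:,:,2]>.034)&(P[:,:,2]<.046)&(abs(P[:,:,0]-.54)<.06)&(abs(P[:,:,1]-.215)<.06)]; print(" base top",b.mean(0),b.min(0),b.max(0))
p,d,K,T=load("w5"); c=p[180:260,370:470]; cv2.imwrite("pics/w5c.png",cv2.resize(c[:,:,::-1],None,fx=7,fy=7,interpolation=cv2.INTER_CUBIC))
```

```text
w5 641 335
 wood [0.4939 0.2171 0.134 ] [0.4735 0.2115 0.1004] [0.5624 0.2261 0.1493] [ 0.7854 -0.0327 -0.6181]
 hooktop [0.5412 0.2168 0.1029] [0.5042 0.2114 0.0975] [0.5633 0.2218 0.1115]
 base top [0.5496 0.2106 0.0383] [0.5225 0.1888 0.034 ] [0.5815 0.2472 0.0457]
scene0 164 95
 wood [0.4989 0.2209 0.1296] [0.4729 0.2114 0.0968] [0.553  0.2271 0.1541] [-0.7902  0.0139  0.6127]
 hooktop [0.5456 0.22   0.1043] [0.5335 0.2176 0.0989] [0.5592 0.222  0.108 ]
 base top [0.5463 0.2228 0.0408] [0.5193 0.1905 0.0341] [0.5789 0.2476 0.046 ]
top0 77 52
 wood [0.5008 0.2176 0.1324] [0.4745 0.2115 0.1048] [0.5468 0.2256 0.161 ] [-0.7896  0.0115  0.6135]
 hooktop [0.5474 0.2174 0.1025] [0.5279 0.2143 0.0977] [0.5631 0.2196 0.1118]
 base top [0.5504 0.2172 0.0399] [0.5209 0.1895 0.0346] [0.5778 0.2464 0.0458]
w2 925 520
 wood [0.4944 0.2164 0.1326] [0.4734 0.2113 0.0999] [0.524  0.2254 0.1493] [ 0.7542 -0.0532 -0.6545]
 hooktop [0.5419 0.2169 0.1027] [0.5035 0.2112 0.0971] [0.5627 0.2226 0.1118]
 base top [0.5492 0.2112 0.0383] [0.522  0.1889 0.034 ] [0.581  0.2469 0.046 ]
```

View pics/w5c.png

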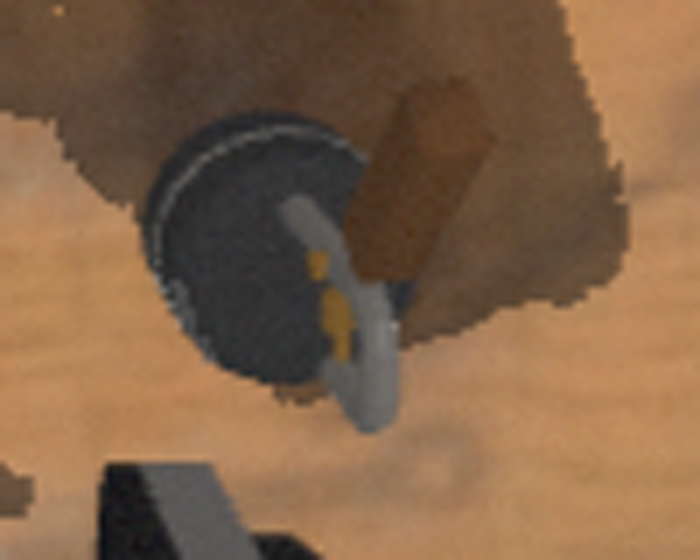

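Run:
```python
from h import *
M=Rt([.7071,-.02,-.7071],[.03,1,0]); g=np.array([.504,.218,.120])
goto(g+M[:,0]*(.0187-.11),M)
```

```text
t 11.1 q [ 0.3748 -0.0206 -0.6863  1.8488 -0.0114  1.3073  1.1462] pos [0.4238 0.0833 0.3797] w 0.701 F [-0.3272  1.2133  0.0621] T [ 0.0117 -0.0601  0.0049]
axes x [ 0.002  -0.0015 -1.    ] y [ 0.1159  0.9933 -0.0012] z [ 0.9933 -0.1159  0.0022]
shift(cur axes) [ 4.8755  3.4416 -0.0169] shift(new axes) [ 3.6586  3.419  -3.2467] turn [-0.013  -0.1246  0.0058] deg 45.15020668980758
```

Translate partly, then tilt, checking reach.

Request:
step_arm([
  [0, 0.5, 0, 0, 0, 0],
  [0.3, 0.9, 0, -0.006, 0, 0],
  [0.6, 0.9, 0, -0.007, 0, 0],
  [0.9, 0.8, 0, 0, 0, 0],
  [0.9, 0.3, 0, 0, -0.025, 0],
  [0, 0, 0, 0, -0.025, 0],
  [0, 0, 0, 0, -0.025, 0],
  [0, 0, 0, 0, -0.025, 0],
])

```text
t: 12.1
eef_pos: [0.437, 0.2182, 0.2715]
tool_rot: [0.888, 0.008, 0.46, -0.017]
contact_force: [0.5, 0.1, 0.9]
gripper_width: 0.703
```

Request:
step_arm([
  [0, 0, 0, 0, -0.025, 0],
  [0, 0, 0, 0, 0, 0],
], fingers=-0.7)

```text
t: 12.35
eef_pos: [0.4358, 0.2152, 0.2686]
tool_rot: [0.91, 0.003, 0.414, -0.022]
contact_force: [-0.1, -0.6, 0.3]
gripper_width: 0.852
```

Run:
```python
from h import *
M=Rt([.7071,-.02,-.7071],[.03,1,0]); g=np.array([.504,.218,.120])
goto(g+M[:,0]*(.0187-.09),M)
p,d,K,T,m=cam("wrist"); save("w6",p,d,K,T)
```

```text
t 12.35 q [ 0.0302 -0.0422 -0.9596  2.324   1.0007  0.6679 -0.1633] pos [0.4358 0.2152 0.2686] w 0.852 F [-0.0561 -0.5605  0.3004] T [0.0426 0.7046 0.0151]
axes x [ 0.656  -0.0371 -0.7538] y [ 0.0421  0.999  -0.0126] z [ 0.7536 -0.0235  0.657 ]
shift(cur axes) [ 2.1382  0.1562 -1.2814] shift(new axes) [ 2.0475  0.1176 -1.4255] turn [-0.    -0.011  0.003] deg 4.08504760805209
```

View pics/w6.png

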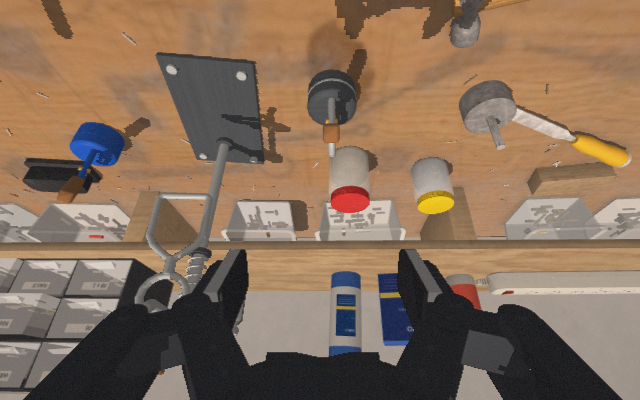

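Request:
step_arm([
  [0.4, 0.06, -0.2, 0, -0.011, 0.003],
  [0.5, 0.06, -0.4, 0, 0, 0],
  [0.5, 0, -0.4, 0, 0, 0],
  [0.5, 0, -0.3, 0, 0, 0],
  [0.15, 0, -0.1, 0, 0, 0],
  [0, 0, 0, 0, 0, 0],
  [0, 0, 0, 0, 0, 0],
])

```text
t: 13.28
eef_pos: [0.4551, 0.2187, 0.1716]
tool_rot: [0.924, 0.008, 0.382, -0.015]
contact_force: [0.1, -0.1, 0.2]
gripper_width: 0.845
```

Run:
```python
from h import *
M=Rt([.7071,-.02,-.7071],[.03,1,0]); g=np.array([.504,.218,.120])
goto(g+M[:,0]*(.0187),M)
p,d,K,T,m=cam("wrist"); save("w7",p,d,K,T)
P=cloud(d,K,T)
m=(P[:,:,2]>.05)&(P[:,:,2]<.2)&(abs(P[:,:,0]-.53)<.07)&(abs(P[:,:,1]-.215)<.04)
s=P[m];col=p[m].astype(int); wood=(col[:,0]-col[:,2]>40)&(s[:,2]>.095)
w=s[wood]; c=w.mean(0);print(" wood",len(w),c,w.min(0),w.max(0),np.linalg.svd(w-c)[2][0])
for a in np.arange(.47,.53,.01):
    q=w[(w[:,0]>a)&(w[:,0]<a+.01)]
    if len(q):print(a,q.min(0),q.max(0),q.mean(0))
h=s[~wood&(s[:,2]>.06)]; print(" hook",h.mean(0),h.min(0),h.max(0))
```

```text
t 13.28 q [ 0.0167  0.3467 -1.1002  2.4327  1.6061  0.9485 -0.7789] pos [0.4551 0.2187 0.1716] w 0.845 F [ 0.0772 -0.054   0.2122] T [-0.0331  0.7693  0.0363]
axes x [ 0.7076 -0.0224 -0.7063] y [0.0344 0.9994 0.0027] z [ 0.7058 -0.0262  0.7079]
shift(cur axes) [ 2.2447  0.0231 -0.0495] shift(new axes) [ 2.2448  0.018  -0.0473] turn [-0.0008  0.0001  0.0004] deg 0.3230276780467782
 wood 953 [0.4841 0.2189 0.1316] [0.4725 0.2119 0.0966] [0.5143 0.2259 0.1483] [-0.5816  0.0124  0.8133]
0.47 [0.4725 0.2121 0.1302] [0.48   0.2259 0.1468] [0.4765 0.2189 0.1398]
0.48 [0.48   0.2121 0.1202] [0.4899 0.2259 0.1483] [0.4834 0.219  0.1357]
0.49 [0.49   0.212  0.1101] [0.5    0.2251 0.1233] [0.4948 0.2187 0.1158]
0.5 [0.5    0.2119 0.0996] [0.51   0.2245 0.1128] [0.505  0.2185 0.1056]
0.51 [0.5101 0.2121 0.0966] [0.5143 0.2245 0.1012] [0.5116 0.2177 0.099 ]
 hook [0.5261 0.2195 0.0801] [0.4759 0.2125 0.0602] [0.535  0.226  0.1445]
```

View pics/w7.png

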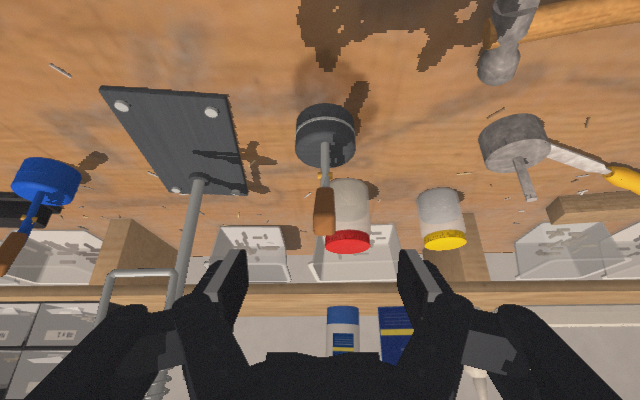

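Request:
step_arm([
  [0.3, 0.03, -0.08, 0, 0, 0],
  [0.5, 0, 0, 0, 0, 0],
  [0.5, 0, 0, 0, 0, 0],
  [0.5, 0, 0, 0, 0, 0],
  [0.3, 0, 0, 0, 0, 0],
  [0.14, 0, 0, 0, 0, 0],
  [0, 0, 0, 0, 0, 0],
])

```text
t: 14.2
eef_pos: [0.5155, 0.2183, 0.106]
tool_rot: [0.924, 0.007, 0.382, -0.014]
contact_force: [-0.6, -0.2, 0.2]
gripper_width: 0.851
```

Run:
```python
from h import *
st()
p,d,K,T,m=cam("wrist"); save("w8",p,d,K,T)
```

```text
t 14.2 q [-0.0174  0.5864 -0.9636  2.3782  1.864   1.0362 -0.8603] pos [0.5155 0.2183 0.106 ] w 0.851 F [-0.5528 -0.2182  0.2178] T [0.0466 0.7875 0.0057]
axes x [ 0.7082 -0.0209 -0.7057] y [0.0323 0.9995 0.0028] z [ 0.7052 -0.0248  0.7085]
```

View pics/w8.png

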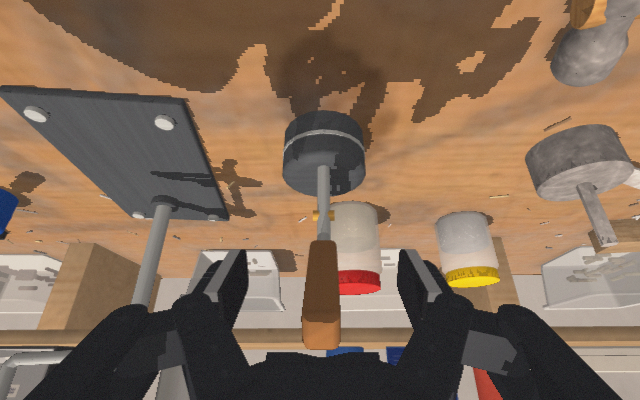

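Request:
step_arm([
  [0, 0, 0, 0, 0, 0],
  [0, 0, 0, 0, 0, 0],
  [0, 0, 0, 0, 0, 0],
  [0, 0, 0, 0, 0, 0],
  [0, 0, 0, 0, 0, 0],
  [0, 0, 0, 0, 0, 0],
  [0, 0, 0, 0, 0, 0],
], fingers=1, force=90)

```text
t: 15.12
eef_pos: [0.5156, 0.2184, 0.1061]
tool_rot: [0.924, 0.008, 0.381, -0.014]
contact_force: [-1.3, -0.2, 5.2]
gripper_width: 0.152
```

Request:
step_arm([
  [-0.2, 0, 0.2, 0, 0, 0],
  [-0.3, 0, 0.3, 0, 0, 0],
  [-0.3, 0, 0.3, 0, 0, 0],
  [0, 0, 0, 0, 0, 0],
])

```text
t: 15.62
eef_pos: [0.5156, 0.218, 0.1522]
tool_rot: [0.924, 0.008, 0.381, -0.014]
contact_force: [-0.2, -0.3, -2.4]
gripper_width: 0.152
```

Run:
```python
from h import *
o,M=st();e=o["eef_pos"]
p,d,K,T,m=cam("wrist"); save("w9",p,d,K,T)
p,d,K,T,m=cam("scene"); save("s9",p,d,K,T); P=cloud(d,K,T).reshape(-1,3)
c=p[140:310,220:400]; cv2.imwrite("pics/s9c.png",cv2.resize(c[:,:,::-1],None,fx=4,fy=3.5,interpolation=cv2.INTER_CUBIC))
```

```text
t 15.62 q [ 0.038   0.4583 -1.0092  2.3577  1.7403  0.9454 -0.7476] pos [0.5156 0.218  0.1522] w 0.152 F [-0.1644 -0.2999 -2.3535] T [ 0.0375  1.1883 -0.0188]
axes x [ 0.7092 -0.0207 -0.7047] y [0.0328 0.9995 0.0037] z [ 0.7042 -0.0258  0.7095]
```

View pics/s9c.png

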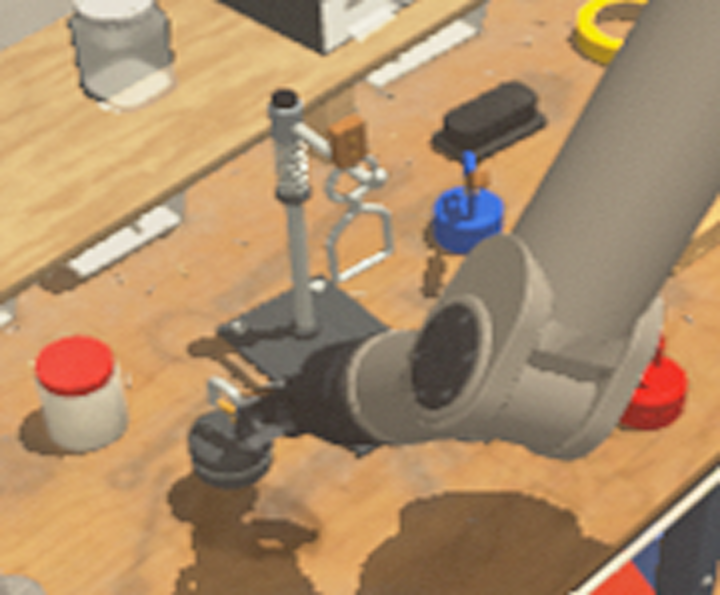

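View pics/w9.png

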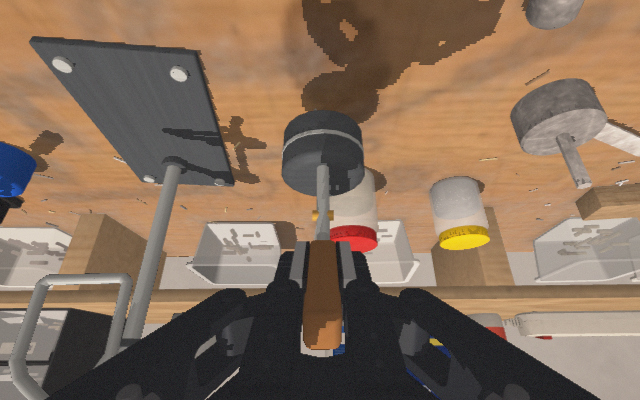

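Run:
```python
from h import *
for nm in ["s5","w5","w9","w7","w8"]:
    p,d,K,T=load(nm);P=cloud(d,K,T).reshape(-1,3)
    s=P[(P[:,2]>.135)&(P[:,2]<.158)&(abs(P[:,0]-.566)<.035)&(abs(P[:,1]-.066)<.05)]
    if len(s)>5: c=s.mean(0);v=np.linalg.svd(s-c)[2][0]; print(nm,"bar",len(s),c,s.min(0),s.max(0),v)
    s=P[(P[:,2]>.158)&(P[:,2]<.21)&(abs(P[:,0]-.566)<.035)&(abs(P[:,1]-.066)<.05)]
    if len(s)>5: print(" loop",len(s),s.mean(0),s.min(0),s.max(0))
p,d,K,T=load("s9");P=cloud(d,K,T)
Q=P[150:285,320:400].reshape(-1,3); Q=Q[Q[:,2]>.05]; Q=Q[np.argsort(Q[:,2])]; print("low arm",Q[::len(Q)//15])
o,M=st();e=o["eef_pos"]
p,d,K,T=load("w9");P=cloud(d,K,T).reshape(-1,3)
s=P[(P[:,2]>.02)&(P[:,2]<.2)&(abs(P[:,0]-.55)<.06)&(abs(P[:,1]-.217)<.04)]
b=s[s[:,2]<.095]; print("w base",b.min(0),b.max(0)); b=s[(s[:,2]>.095)]; print("sh",b.min(0),b.max(0))
p,d,K,T=load("s9");P=cloud(d,K,T).reshape(-1,3)
s=P[(P[:,2]>.14)&(P[:,2]<.17)&(abs(P[:,0]-.56)<.04)&(abs(P[:,1]-.217)<.03)]; print("hooktop",len(s),s.mean(0),s.min(0),s.max(0))
s=P[(P[:,2]>.08)&(P[:,2]<.1)&(abs(P[:,0]-.56)<.05)&(abs(P[:,1]-.217)<.05)]; print("basetop",len(s),s.mean(0),s.min(0),s.max(0))
```

```text
s5 bar 31 [0.5621 0.063  0.1539] [0.5561 0.0338 0.1497] [0.5681 0.0872 0.158 ] [ 0.152   0.9881 -0.0223]
 loop 69 [0.5614 0.0624 0.1825] [0.5528 0.033  0.1581] [0.5685 0.092  0.209 ]
w5 bar 213 [0.5628 0.0619 0.1518] [0.5566 0.0325 0.147 ] [0.5699 0.089  0.1578] [ 0.1663  0.9855 -0.0346]
 loop 304 [0.5618 0.062  0.1884] [0.5558 0.033  0.1585] [0.5697 0.0909 0.21  ]
w9 bar 1171 [0.5615 0.0618 0.1509] [0.5553 0.0321 0.1451] [0.5693 0.0898 0.158 ] [-0.1554 -0.9873  0.0316]
 loop 2455 [0.561  0.0576 0.184 ] [0.5546 0.0325 0.158 ] [0.5713 0.0914 0.21  ]
w7 bar 660 [0.5615 0.062  0.1509] [0.5555 0.0321 0.1454] [0.569  0.0895 0.158 ] [-0.1559 -0.9874  0.0281]
 loop 657 [0.5604 0.0548 0.1728] [0.5551 0.0324 0.158 ] [0.5696 0.0901 0.1952]
w8 bar 885 [0.5593 0.048  0.1508] [0.5552 0.0322 0.1457] [0.5651 0.0672 0.1577] [-0.1417 -0.9732  0.1812]
 loop 272 [0.5587 0.0382 0.1633] [0.5556 0.0336 0.158 ] [0.5631 0.0404 0.1705]
low arm [[ 0.6166 -0.122   0.0505]
 [ 0.2633  0.2599  0.3718]
 [ 0.26    0.2644  0.3927]
 [ 0.2479  0.2171  0.4058]
 [ 0.2354  0.1932  0.4175]
 [ 0.2408  0.2077  0.4291]
 [ 0.2919  0.2382  0.4415]
 [ 0.2665  0.2462  0.4551]
 [ 0.2352  0.1688  0.4692]
 [ 0.245   0.1812  0.484 ]
 [ 0.2345  0.1501  0.4995]
 [ 0.2572  0.169   0.5158]
 [ 0.2465  0.1554  0.5324]
 [ 0.2429  0.1397  0.5508]
 [ 0.2981  0.1255  0.5707]
 [-0.1475  0.7659  1.2157]]
t 15.72 q [ 0.0372  0.4609 -1.0082  2.3586  1.7412  0.9462 -0.7484] pos [0.5152 0.2176 0.1507] w 0.151 F [-0.242  -0.2868 -3.0456] T [ 0.0482  1.2343 -0.0105]
axes x [ 0.7078 -0.0214 -0.7061] y [0.0329 0.9995 0.0027] z [ 0.7057 -0.0251  0.7081]
w base [0.5203 0.1876 0.0451] [0.5755 0.2479 0.095 ]
sh [0.49   0.1988 0.0951] [0.5363 0.2391 0.185 ]
hooktop 32 [0.5446 0.218  0.1494] [0.5215 0.2124 0.1404] [0.5607 0.2287 0.1582]
basetop 178 [0.5505 0.2269 0.0861] [0.5203 0.2021 0.08  ] [0.5777 0.2469 0.0933]
```

Run:
```python
from h import *
xw=np.array([.988,-.154,0]);
M=Rt([.7071*.988,-.7071*.154,-.7071],[.154,.988,0])
goto([.485,.2,.2006],M)
goto([.4867,.0726,.2006],M)
```

```text
t 15.72 q [ 0.0372  0.4609 -1.0082  2.3586  1.7412  0.9462 -0.7484] pos [0.5152 0.2176 0.1507] w 0.151 F [-0.242  -0.2868 -3.0456] T [ 0.0482  1.2343 -0.0105]
axes x [ 0.7078 -0.0214 -0.7061] y [0.0329 0.9995 0.0027] z [ 0.7057 -0.0251  0.7081]
shift(cur axes) [-1.405  -0.4602  0.3613] shift(new axes) [-1.361  -0.55    0.4021] turn [ 0.0134  0.0002 -0.014 ] deg 6.978597963165429
t 15.72 q [ 0.0372  0.4609 -1.0082  2.3586  1.7412  0.9462 -0.7484] pos [0.5152 0.2176 0.1507] w 0.151 F [-0.242  -0.2868 -3.0456] T [ 0.0482  1.2343 -0.0105]
axes x [ 0.7078 -0.0214 -0.7061] y [0.0329 0.9995 0.0027] z [ 0.7057 -0.0251  0.7081]
shift(cur axes) [-1.3069 -3.6421  0.4712] shift(new axes) [-0.9845 -3.6904  0.7787] turn [ 0.0134  0.0002 -0.014 ] deg 6.978597963165429
```

Request:
step_arm([
  [-0.3, 0, 0.1, 0, 0, 0],
  [-0.4, 0, 0.1, 0, 0, 0],
  [-0.4, 0, 0.1, 0, 0, 0],
  [-0.3, 0, 0.05, 0, 0, 0],
  [0, 0, 0, 0.007, 0, -0.007],
  [0, 0, 0, 0.007, 0, -0.007],
  [0, 0, 0, 0, 0, 0],
])

```text
t: 16.6
eef_pos: [0.4852, 0.2197, 0.1994]
tool_rot: [0.921, 0.031, 0.382, -0.071]
contact_force: [-0.7, 0.2, -2.0]
gripper_width: 0.151
```

Run:
```python
from h import *
M=Rt([.7071*.988,-.7071*.154,-.7071],[.154,.988,0])
goto([.4867,.0726,.2006],M)
```

```text
t 16.6 q [ 0.0151  0.336  -1.0766  2.3233  1.4664  0.9927 -0.6859] pos [0.4852 0.2197 0.1994] w 0.151 F [-0.7067  0.2214 -2.0269] T [ 0.17    1.2276 -0.0109]
axes x [ 0.6985 -0.1069 -0.7076] y [0.1545 0.988  0.0032] z [ 0.6987 -0.1115  0.7066]
shift(cur axes) [ 0.3986 -3.6269  0.4574] shift(new axes) [ 0.4059 -3.6273  0.4478] turn [-0.0004 -0.0001 -0.0003] deg 0.1879144155807571
```

Request:
step_arm([
  [0, -0.4, 0, 0, 0, 0],
  [0.05, -0.7, 0.06, 0, 0, 0],
  [0.09, -0.7, 0.1, 0, 0, 0],
  [0.09, -0.7, 0.1, 0, 0, 0],
  [0.09, -0.7, 0.1, 0, 0, 0],
  [0.08, -0.43, 0.09, 0, 0, 0],
  [0, 0, 0, 0, 0, 0],
  [0, 0, 0, 0, 0, 0],
])

```text
t: 17.6
eef_pos: [0.4946, 0.0868, 0.2021]
tool_rot: [0.918, 0.026, 0.388, -0.076]
contact_force: [0.4, 0.3, -2.3]
gripper_width: 0.155
```

Run:
```python
from h import *
M=Rt([.7071*.988,-.7071*.154,-.7071],[.154,.988,0])
goto([.4867,.0726,.2006],M)
p,d,K,T,m=cam("wrist"); save("w10",p,d,K,T)
p,d,K,T,m=cam("scene"); save("s10",p,d,K,T)
c=p[140:290,240:400]; cv2.imwrite("pics/s10c.png",cv2.resize(c[:,:,::-1],None,fx=4,fy=4,interpolation=cv2.INTER_CUBIC))
```

```text
t 17.6 q [ 0.6756  0.3084 -1.4094  2.436   1.6088  0.8274 -0.5416] pos [0.4946 0.0868 0.2021] w 0.155 F [ 0.3771  0.2911 -2.348 ] T [0.234  1.1173 0.0498]
axes x [ 0.6872 -0.1202 -0.7164] y [ 0.1604  0.987  -0.0116] z [ 0.7085 -0.1069  0.6976]
shift(cur axes) [-0.0662 -0.3809 -0.1298] shift(new axes) [-0.0728 -0.3805 -0.1276] turn [ 0.0006 -0.0021  0.002 ] deg 1.0813887234311643
```

View pics/w10.png

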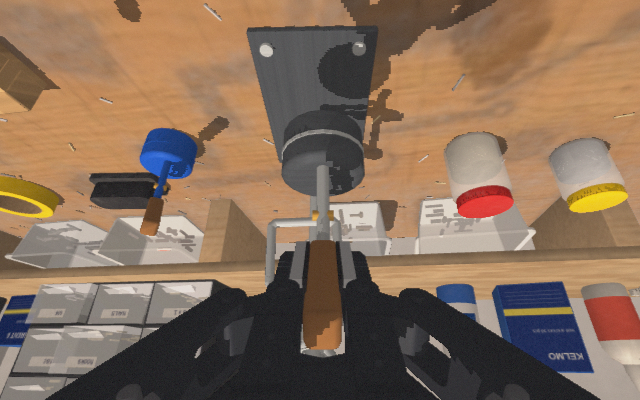

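View pics/s10c.png

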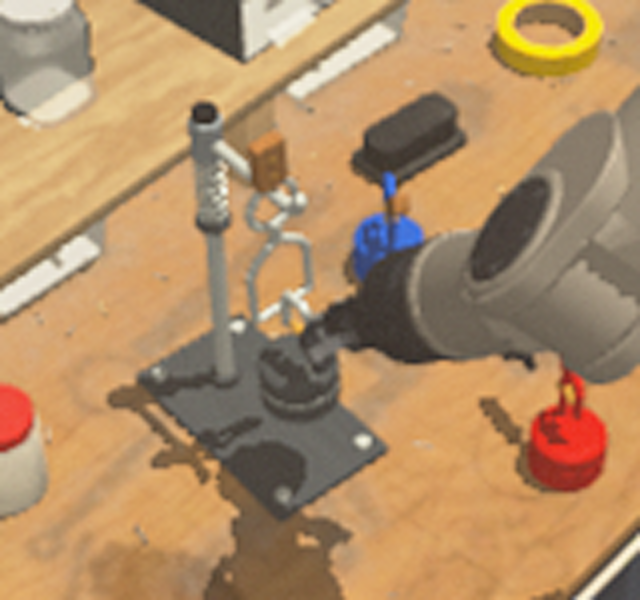

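Request:
step_arm([
  [0.06, -0.07, 0.06, 0, 0, 0],
  [0.06, -0.07, 0.06, 0, 0, 0],
  [0.05, -0.07, 0.05, 0, 0, 0],
  [0, 0, 0, 0, 0, 0],
  [0, 0, 0, 0, 0, 0],
])

```text
t: 18.32
eef_pos: [0.5032, 0.077, 0.202]
tool_rot: [0.918, 0.026, 0.388, -0.076]
contact_force: [-0.2, 0.5, -2.0]
gripper_width: 0.148
```

```bash
cat >> h.py <<'E'
def rel(bar=(.5623,.0608,.1495),psi=-.155):
    o,M=st(); x=M[:,0]
    # weight x axis: tool x rotated; handle axis = 45deg
    yw=M[:,1]; xw=(M[:,0]+M[:,2])/2**.5; zw=np.cross(xw,yw)
    org=o["eef_pos"]+.0345*xw-.1061*zw
    b=np.array(bar)-org; print("bar in weight",b@xw,b@yw,b@zw,"xw",xw,"zw",zw)
    l=np.array([np.cos(psi),np.sin(psi),0]); print("yaw err",np.arctan2(xw[1],xw[0])-psi)
E
python3 - <<'E'
from h import *
rel()
E
```

```text
t 18.32 q [ 0.7034  0.3156 -1.3979  2.4286  1.6298  0.8079 -0.5234] pos [0.5032 0.077  0.202 ] w 0.148 F [-0.1518  0.4547 -2.0078] T [ 0.1623  1.1945 -0.0152]
axes x [ 0.6869 -0.1199 -0.7168] y [ 0.1609  0.9869 -0.0109] z [ 0.7088 -0.1079  0.6972]
bar in weight 0.027214124474328544 -0.005942185491206695 0.054362647077397526 xw [ 0.9868 -0.1611 -0.0139] zw [0.0155 0.0085 0.9998]
yaw err -0.006804900647068179
```

Request:
step_arm([
  [0.03, -0.07, 0.03, 0, 0, 0],
  [0, -0.08, 0, 0, 0, 0],
  [0, 0, 0, 0, 0, 0],
])

```text
t: 18.7
eef_pos: [0.5038, 0.0703, 0.2021]
tool_rot: [0.918, 0.026, 0.388, -0.077]
contact_force: [-0.2, 0.2, -2.1]
gripper_width: 0.147
```

Run:
```python
from h import *
rel()
p,d,K,T,m=cam("wrist"); save("w11",p,d,K,T)
c=p[90:290,240:400]; cv2.imwrite("pics/w11c.png",cv2.resize(c[:,:,::-1],None,fx=4,fy=3,interpolation=cv2.INTER_CUBIC))
P=cloud(d,K,T).reshape(-1,3)
s=P[(P[:,2]>.135)&(P[:,2]<.158)&(P[:,0]>.545)&(P[:,0]<.6)&(abs(P[:,1]-.066)<.05)];print(len(s),s.min(0),s.max(0),s.mean(0))
p,d,K,T,m=cam("scene"); save("s11",p,d,K,T)
c=p[160:260,270:350]; cv2.imwrite("pics/s11c.png",cv2.resize(c[:,:,::-1],None,fx=6,fy=6,interpolation=cv2.INTER_CUBIC))
P=cloud(d,K,T).reshape(-1,3)
s=P[(P[:,2]>.18)&(P[:,2]<.21)&(P[:,0]>.5)&(P[:,0]<.6)&(abs(P[:,1]-.066)<.015)];print("hook",len(s),s)
```

```text
t 18.7 q [ 0.7264  0.3078 -1.3969  2.4321  1.6391  0.7888 -0.5184] pos [0.5038 0.0703 0.2021] w 0.147 F [-0.1787  0.1817 -2.0592] T [0.2191 1.1905 0.0101]
axes x [ 0.6868 -0.1207 -0.7167] y [ 0.1616  0.9868 -0.0113] z [ 0.7086 -0.108   0.6973]
bar in weight 0.025470641593132688 0.0006701766974322785 0.05434916897728481 xw [ 0.9867 -0.1618 -0.0137] zw [0.0154 0.009  0.9998]
yaw err -0.007502235628837978
541 [0.5553 0.0327 0.1449] [0.5689 0.0888 0.158 ] [0.5618 0.0619 0.1514]
hook 35 [[0.5704 0.0805 0.2074]
 [0.5627 0.0802 0.2083]
 [0.5453 0.0656 0.2008]
 [0.5439 0.063  0.1998]
 [0.5382 0.0648 0.205 ]
 [0.549  0.0662 0.1946]
 [0.5419 0.0693 0.2019]
 [0.539  0.0681 0.203 ]
 [0.5355 0.0676 0.2049]
 [0.5354 0.0636 0.2019]
 [0.5485 0.0668 0.1912]
 [0.5451 0.0662 0.1931]
 [0.5425 0.0647 0.1938]
 [0.5337 0.0696 0.2037]
 [0.5339 0.0654 0.2002]
 [0.5296 0.0657 0.2034]
 [0.5478 0.0676 0.1882]
 [0.5454 0.066  0.1886]
 [0.5463 0.061  0.1841]
 [0.535  0.0684 0.1977]
 [0.5297 0.0698 0.2025]
 [0.5281 0.0673 0.2017]
 [0.525  0.0664 0.2031]
 [0.5491 0.0666 0.1823]
 [0.5458 0.0617 0.1807]
 [0.5301 0.0695 0.1978]
 [0.5249 0.0708 0.2025]
 [0.523  0.0686 0.2021]
 [0.5219 0.0657 0.2006]
 [0.5095 0.0665 0.2099]
 [0.5454 0.0663 0.1805]
 [0.5228 0.0731 0.2016]
 [0.5231 0.0686 0.1979]
 [0.5198 0.068  0.1997]
 [0.5203 0.0718 0.1941]]
```

View pics/w11c.png

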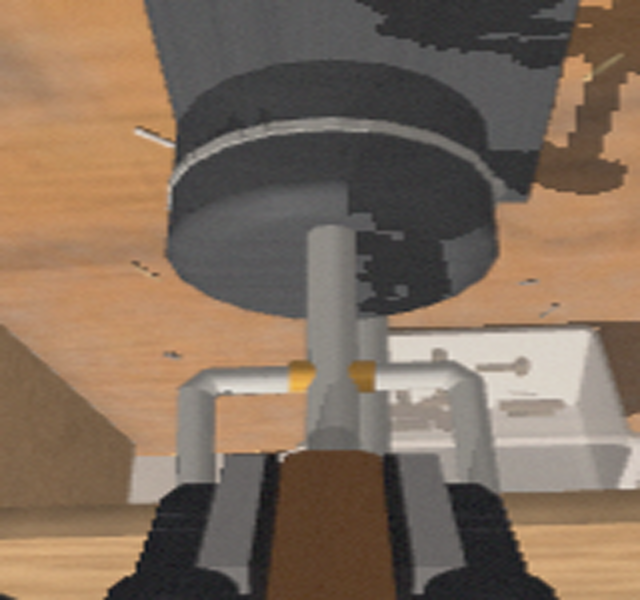

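View pics/s11c.png

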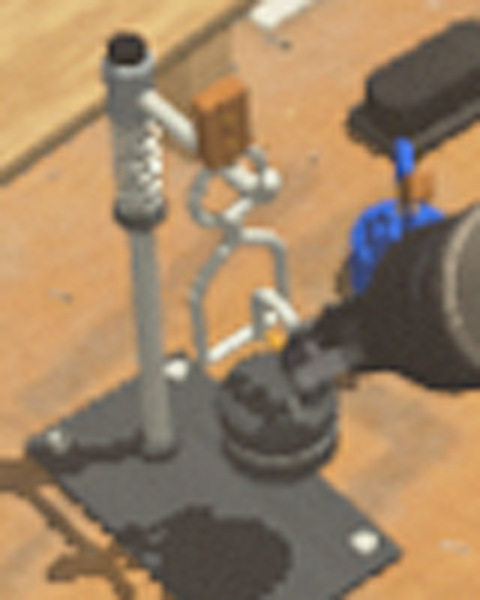

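Request:
step_arm([
  [0.1, 0, 0.1, 0, 0, 0],
  [0.12, 0, 0.12, 0, 0, 0],
  [0.12, 0, 0.12, 0, 0, 0],
  [0.13, 0, 0.13, 0, 0, 0],
  [0, 0, 0, 0, 0, 0],
])

```text
t: 19.42
eef_pos: [0.5307, 0.0665, 0.2017]
tool_rot: [0.918, 0.027, 0.388, -0.077]
contact_force: [-1.1, 0.4, -1.7]
gripper_width: 0.149
```

Run:
```python
from h import *
rel()
p,d,K,T,m=cam("wrist"); save("w12",p,d,K,T)
c=p[90:290,240:400]; cv2.imwrite("pics/w12c.png",cv2.resize(c[:,:,::-1],None,fx=4,fy=3,interpolation=cv2.INTER_CUBIC))
P=cloud(d,K,T).reshape(-1,3)
s=P[(P[:,2]>.135)&(P[:,2]<.158)&(P[:,0]>.545)&(P[:,0]<.6)&(abs(P[:,1]-.066)<.05)];print(len(s),s.min(0),s.max(0),s.mean(0))
p,d,K,T,m=cam("scene"); save("s12",p,d,K,T)
c=p[160:260,270:350]; cv2.imwrite("pics/s12c.png",cv2.resize(c[:,:,::-1],None,fx=6,fy=6,interpolation=cv2.INTER_CUBIC))
```

```text
t 19.43 q [ 0.7035  0.361  -1.3492  2.387   1.6644  0.8058 -0.479 ] pos [0.5307 0.0665 0.2017] w 0.149 F [-1.0615  0.3545 -1.6963] T [0.2372 1.2191 0.0284]
axes x [ 0.6867 -0.1199 -0.7169] y [ 0.1616  0.9868 -0.0102] z [ 0.7087 -0.1089  0.6971]
bar in weight -0.0016490750132078227 1.641414568322332e-05 0.05436616055028817 xw [ 0.9867 -0.1617 -0.0141] zw [0.0155 0.0078 0.9998]
yaw err -0.007472460164237943
1025 [0.545 0.032 0.135] [0.5688 0.0891 0.158 ] [0.5581 0.062  0.1503]
```

View pics/w12c.png

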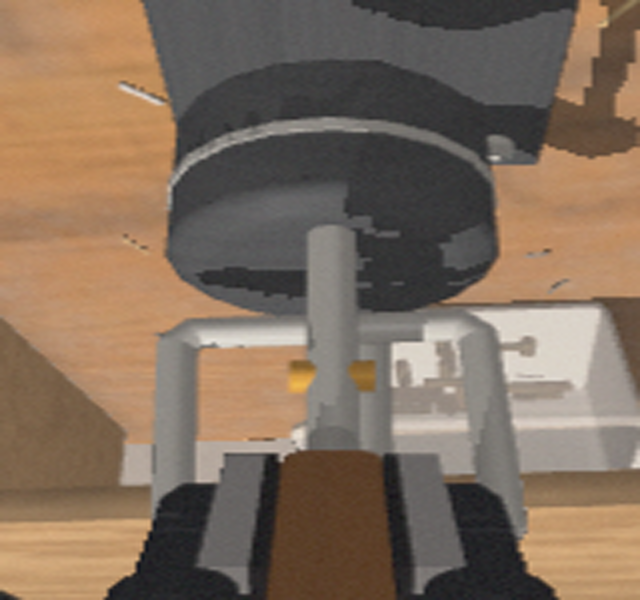

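View pics/s12c.png

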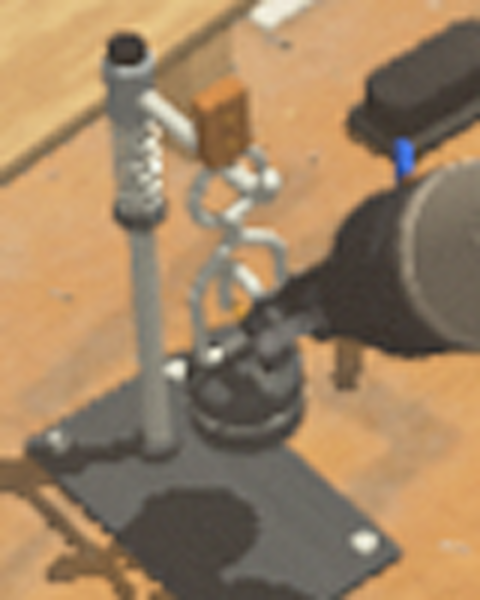

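Request:
step_arm([
  [0.1, 0, -0.1, 0, 0, 0],
  [0.1, 0, -0.1, 0, 0, 0],
  [0.08, 0, -0.08, 0, 0, 0],
  [0, 0, 0, 0, 0, 0],
])

```text
t: 20.02
eef_pos: [0.5299, 0.0667, 0.1855]
tool_rot: [0.918, 0.026, 0.388, -0.076]
contact_force: [0.0, -0.2, -1.2]
gripper_width: 0.146
```

Request:
step_arm([
  [0.07, 0, -0.07, 0, 0, 0],
  [0.07, 0, -0.07, 0, 0, 0],
  [0, 0, 0, 0, 0, 0],
])

```text
t: 20.4
eef_pos: [0.53, 0.0665, 0.178]
tool_rot: [0.918, 0.026, 0.388, -0.076]
contact_force: [0.7, 1.2, 1.7]
gripper_width: 0.146
```

Run:
```python
from h import *
rel()
p,d,K,T,m=cam("wrist"); save("w13",p,d,K,T)
c=p[90:290,240:400]; cv2.imwrite("pics/w13c.png",cv2.resize(c[:,:,::-1],None,fx=4,fy=3,interpolation=cv2.INTER_CUBIC))
P=cloud(d,K,T).reshape(-1,3)
s=P[(P[:,2]>.12)&(P[:,2]<.155)&(P[:,0]>.553)&(P[:,0]<.6)&(abs(P[:,1]-.066)<.05)];print(len(s),s.min(0),s.max(0),s.mean(0))
```

```text
t 20.4 q [ 0.6375  0.4362 -1.3079  2.4094  1.7465  0.8766 -0.554 ] pos [0.53   0.0665 0.178 ] w 0.146 F [0.7204 1.2412 1.6675] T [0.12   0.3496 0.0513]
axes x [ 0.6872 -0.1197 -0.7165] y [ 0.1607  0.9869 -0.0108] z [ 0.7084 -0.1077  0.6975]
bar in weight -0.0013414093349887848 -0.00017257125214243106 0.07801183195762258 xw [ 0.9869 -0.1608 -0.0134] zw [0.015  0.0085 0.9999]
yaw err -0.006565505887055095
984 [0.5558 0.0319 0.1357] [0.5692 0.0894 0.155 ] [0.5622 0.0617 0.144 ]
```

View pics/w13c.png

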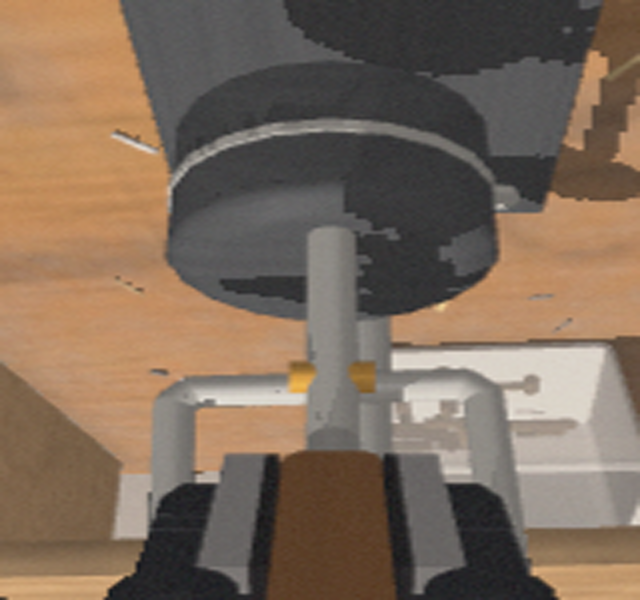

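Request:
step_arm([
  [0.07, 0, -0.07, 0, 0, 0],
  [0.07, 0, -0.07, 0, 0, 0],
  [0, 0, 0, 0, 0, 0],
])

```text
t: 20.82
eef_pos: [0.5297, 0.0664, 0.1699]
tool_rot: [0.918, 0.026, 0.388, -0.076]
contact_force: [0.9, -0.6, 3.9]
gripper_width: 0.149
```

Request:
step_arm([
  [0.07, 0, -0.07, 0, 0, 0],
  [0.07, 0, -0.07, 0, 0, 0],
  [0, 0, 0, 0, 0, 0],
])

```text
t: 21.2
eef_pos: [0.5297, 0.0664, 0.162]
tool_rot: [0.918, 0.026, 0.388, -0.076]
contact_force: [0.2, 1.4, 6.0]
gripper_width: 0.149
```

Request:
step_arm([
  [0.07, 0, -0.07, 0, 0, 0],
  [0.07, 0, -0.07, 0, 0, 0],
  [0, 0, 0, 0, 0, 0],
])

```text
t: 21.58
eef_pos: [0.5301, 0.0665, 0.1547]
tool_rot: [0.918, 0.026, 0.387, -0.076]
contact_force: [-0.4, 0.1, 7.4]
gripper_width: 0.147
```

Run:
```python
from h import *
rel()
p,d,K,T,m=cam("wrist"); save("w14",p,d,K,T)
c=p[90:290,240:400]; cv2.imwrite("pics/w14c.png",cv2.resize(c[:,:,::-1],None,fx=4,fy=3,interpolation=cv2.INTER_CUBIC))
P=cloud(d,K,T).reshape(-1,3)
s=P[(P[:,2]>.1)&(P[:,2]<.14)&(P[:,0]>.553)&(P[:,0]<.6)&(abs(P[:,1]-.066)<.05)];print(len(s),s.min(0),s.max(0),s.mean(0))
```

```text
t 21.57 q [ 0.5878  0.5177 -1.278   2.4273  1.8214  0.9524 -0.6146] pos [0.5301 0.0665 0.1547] w 0.147 F [-0.4458  0.1142  7.3615] T [-0.0235 -0.6467  0.084 ]
axes x [ 0.6881 -0.1197 -0.7157] y [ 0.1606  0.987  -0.0107] z [ 0.7076 -0.1076  0.6984]
bar in weight -0.0017117952859520306 -0.00039336090108417986 0.10129962002549008 xw [ 0.9869 -0.1607 -0.0122] zw [0.0138 0.0086 0.9999]
yaw err -0.006415669479370334
1087 [0.5543 0.0324 0.1215] [0.5689 0.0898 0.14  ] [0.5611 0.0619 0.1294]
```

View pics/w14c.png

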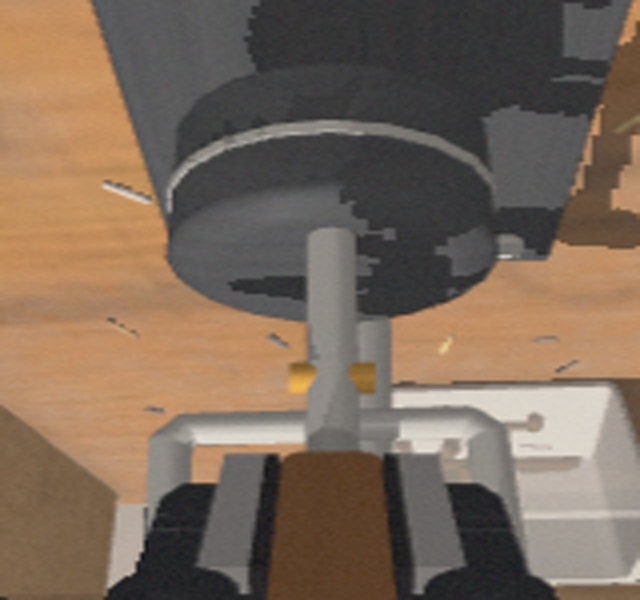

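Request:
step_arm([
  [0.07, 0, -0.07, 0, 0, 0],
  [0.07, 0, -0.07, 0, 0, 0],
  [0, 0, 0, 0, 0, 0],
])

```text
t: 22.0
eef_pos: [0.5294, 0.0663, 0.1462]
tool_rot: [0.918, 0.027, 0.388, -0.076]
contact_force: [0.3, 0.4, 4.5]
gripper_width: 0.149
```

Request:
step_arm([
  [0.06, 0, -0.06, 0, 0, 0],
  [0.06, 0, -0.06, 0, 0, 0],
  [0, 0, 0, 0, 0, 0],
])

```text
t: 22.38
eef_pos: [0.5295, 0.0664, 0.1395]
tool_rot: [0.918, 0.027, 0.388, -0.076]
contact_force: [-0.2, 0.5, 6.1]
gripper_width: 0.152
```

Run:
```python
from h import *
rel()
p,d,K,T,m=cam("wrist"); save("w15",p,d,K,T)
c=p[90:290,240:400]; cv2.imwrite("pics/w15c.png",cv2.resize(c[:,:,::-1],None,fx=4,fy=3,interpolation=cv2.INTER_CUBIC))
P=cloud(d,K,T).reshape(-1,3)
s=P[(P[:,2]>.09)&(P[:,2]<.14)&(P[:,0]>.554)&(P[:,0]<.6)&(abs(P[:,1]-.066)<.05)];print(len(s),s.min(0),s.max(0),s.mean(0))
```

```text
t 22.38 q [ 0.6256  0.6634 -1.3674  2.4353  1.8618  1.1006 -0.5947] pos [0.5295 0.0664 0.1395] w 0.152 F [-0.2324  0.4889  6.0549] T [-0.0138 -0.6066  0.1095]
axes x [ 0.6872 -0.1189 -0.7166] y [ 0.1607  0.987  -0.0097] z [ 0.7084 -0.1085  0.6974]
bar in weight -0.0013315207113744694 -0.0003388508115173349 0.11657607601057556 xw [ 0.9869 -0.1608 -0.0136] zw [0.015  0.0074 0.9999]
yaw err -0.00654402082528599
65 [0.5579 0.0324 0.1226] [0.57   0.0896 0.1374] [0.5644 0.0705 0.1297]
```

View pics/w15c.png

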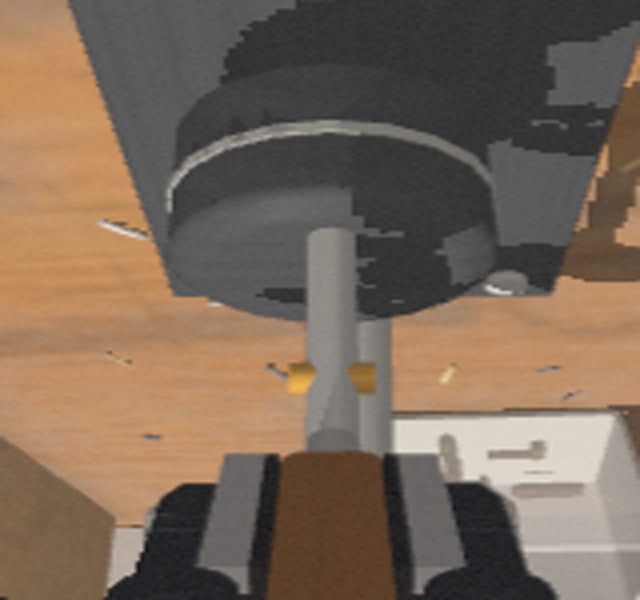

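Request:
step_arm([
  [-0.08, 0, 0.08, 0, 0, 0],
  [-0.1, 0, 0.1, 0, 0, 0],
  [-0.1, 0, 0.1, 0, 0, 0],
  [-0.08, 0, 0.08, 0, 0, 0],
  [0, 0, 0, 0, 0, 0],
])

```text
t: 23.05
eef_pos: [0.5292, 0.0657, 0.1599]
tool_rot: [0.918, 0.026, 0.388, -0.077]
contact_force: [0.8, 0.2, -1.2]
gripper_width: 0.152
```

Run:
```python
from h import *
rel()
p,d,K,T,m=cam("wrist"); save("w16",p,d,K,T)
c=p[90:290,240:400]; cv2.imwrite("pics/w16c.png",cv2.resize(c[:,:,::-1],None,fx=4,fy=3,interpolation=cv2.INTER_CUBIC))
p,d,K,T,m=cam("scene"); save("s16",p,d,K,T)
c=p[160:260,270:350]; cv2.imwrite("pics/s16c.png",cv2.resize(c[:,:,::-1],None,fx=6,fy=6,interpolation=cv2.INTER_CUBIC))
```

```text
t 23.05 q [ 0.6543  0.5725 -1.3751  2.4226  1.8014  1.0173 -0.5633] pos [0.5292 0.0657 0.1599] w 0.152 F [ 0.8217  0.2238 -1.2415] T [0.1951 0.8713 0.0266]
axes x [ 0.6867 -0.1208 -0.7168] y [ 0.1615  0.9868 -0.0116] z [ 0.7088 -0.1078  0.6972]
bar in weight -0.0009381471967083221 0.0005878773500831302 0.0961320404574679 xw [ 0.9868 -0.1616 -0.0139] zw [0.0156 0.0092 0.9998]
yaw err -0.007377298717227365
```

View pics/w16c.png

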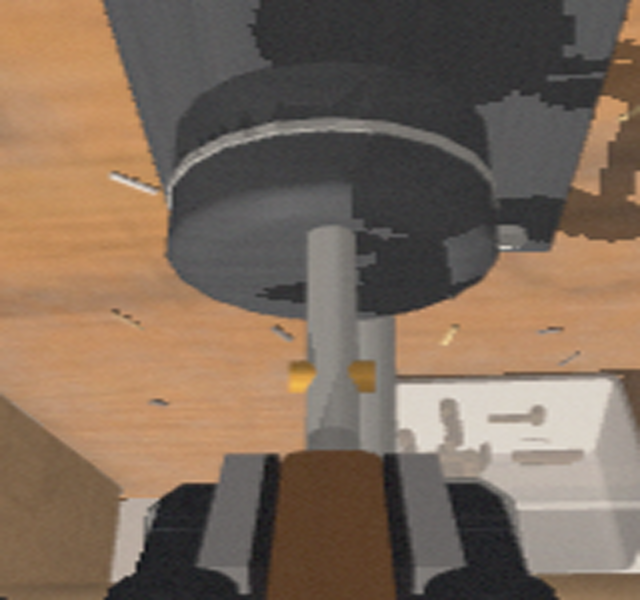

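View pics/s16c.png

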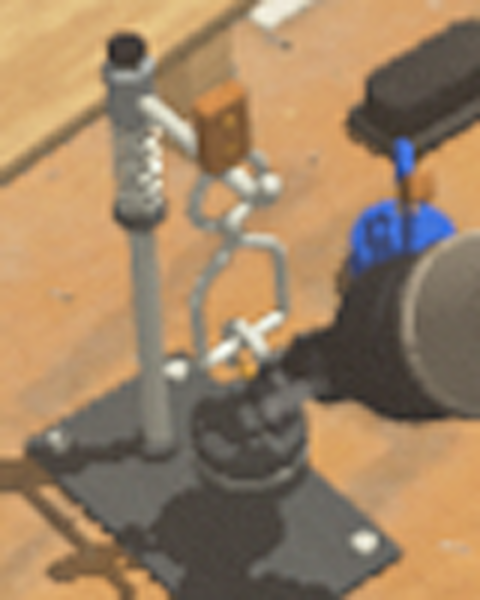

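Request:
step_arm([
  [0.05, 0, -0.05, 0, 0, 0],
  [0.03, 0, -0.03, 0, 0, 0],
  [0, 0, 0, 0, 0, 0],
])

```text
t: 23.52
eef_pos: [0.5295, 0.0664, 0.1551]
tool_rot: [0.918, 0.026, 0.388, -0.076]
contact_force: [-0.4, 0.4, 0.8]
gripper_width: 0.153
```

Run:
```python
from h import *
for i in range(4): bot.read_camera("top"); o=bot.get_obs(); print(o["eef_pos"],o["contact_force"],o["torque"])
```

```text
[0.5294 0.0663 0.1552] [0.0283 0.2267 1.3184] [ 0.1318  0.5805 -0.0083]
[0.5295 0.0663 0.1553] [-0.2082 -0.3659  1.1075] [0.1387 0.5035 0.0512]
[0.5295 0.0663 0.1554] [ 0.3303 -0.9109  0.0269] [0.1285 0.6023 0.0189]
[0.5295 0.0663 0.1554] [ 0.2901 -0.5335  2.1294] [0.1322 0.5547 0.0154]
```

Request:
step_arm([
  [0, 0, 0, 0, 0, 0],
  [0, 0, 0, 0, 0, 0],
  [0, 0, 0, 0, 0, 0],
  [0, 0, 0, 0, 0, 0],
], fingers=-0.5)

```text
t: 24.22
eef_pos: [0.5294, 0.0661, 0.1553]
tool_rot: [0.918, 0.026, 0.388, -0.077]
contact_force: [-0.3, 0.4, 0.4]
gripper_width: 0.755
```

Request:
step_arm([
  [-0.15, 0, 0, 0, 0, 0],
  [-0.25, 0, 0, 0, 0, 0],
  [-0.25, 0, 0, 0, 0, 0],
  [-0.25, 0, 0, 0, 0, 0],
  [0, 0, 0, 0, 0, 0],
])

```text
t: 24.85
eef_pos: [0.5093, 0.0718, 0.1842]
tool_rot: [0.918, 0.025, 0.389, -0.078]
contact_force: [-0.3, 0.4, -0.2]
gripper_width: 0.752
```

Run:
```python
from h import *
st()
p,d,K,T,m=cam("wrist"); save("w17",p,d,K,T)
p,d,K,T,m=cam("scene"); save("s17",p,d,K,T)
c=p[160:260,270:350]; cv2.imwrite("pics/s17c.png",cv2.resize(c[:,:,::-1],None,fx=6,fy=6,interpolation=cv2.INTER_CUBIC))
```

```text
t 24.85 q [ 0.6865  0.4348 -1.41    2.4352  1.7     0.9195 -0.5495] pos [0.5093 0.0718 0.1842] w 0.752 F [-0.2852  0.4391 -0.1607] T [0.1518 0.7144 0.0578]
axes x [ 0.6854 -0.1233 -0.7176] y [ 0.1628  0.9866 -0.0139] z [ 0.7097 -0.1073  0.6963]
```

View pics/w17.png

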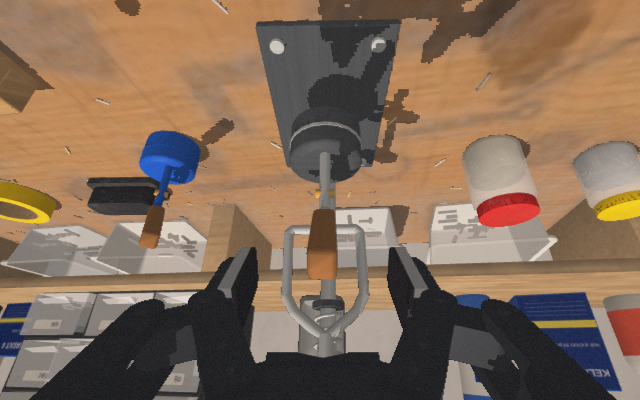

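View pics/s17c.png

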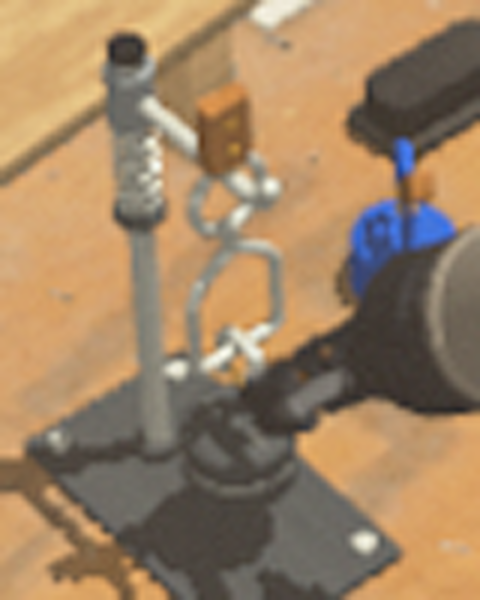

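Request:
step_arm([
  [-0.15, 0, -0.15, 0, 0.012, 0],
  [-0.2, 0, -0.2, 0, 0.014, 0],
  [-0.2, 0, -0.2, 0, 0.014, 0],
  [0, 0, 0, 0, 0, 0],
])

```text
t: 25.45
eef_pos: [0.4798, 0.0773, 0.1872]
tool_rot: [0.862, 0.036, 0.501, -0.074]
contact_force: [0.5, -0.8, -0.4]
gripper_width: 0.748
```

Run:
```python
from h import *
st()
p,d,K,T,m=cam("scene"); save("s18",p,d,K,T)
c=p[140:270,260:400]; cv2.imwrite("pics/s18c.png",cv2.resize(c[:,:,::-1],None,fx=5,fy=4.5,interpolation=cv2.INTER_CUBIC))
```

```text
t 25.45 q [ 0.7913  0.2835 -1.3943  2.3251  1.1489  0.6813 -0.0361] pos [0.4798 0.0773 0.1872] w 0.748 F [ 0.4706 -0.7736 -0.3667] T [ 0.0662  0.3927 -0.0202]
axes x [ 0.4873 -0.0913 -0.8684] y [ 0.1637  0.9864 -0.0118] z [ 0.8577 -0.1364  0.4957]
```

View pics/s18c.png

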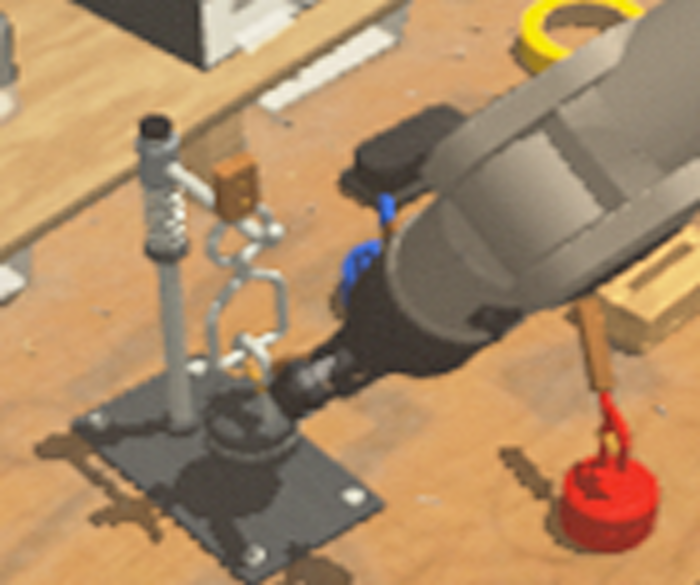

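Request:
step_arm([
  [-0.3, 0, -0.3, 0, 0.01, 0],
  [-0.3, 0, -0.3, 0, 0.012, 0],
  [-0.4, 0, -0.1, 0, 0.012, 0],
  [-0.5, 0, -0.1, 0, 0, 0],
  [-0.5, 0, 0, 0, 0, 0],
  [0, 0, 0, 0, 0, 0],
])

```text
t: 26.25
eef_pos: [0.4217, 0.0862, 0.2471]
tool_rot: [0.803, 0.041, 0.59, -0.072]
contact_force: [-0.4, -0.5, 0.4]
gripper_width: 0.749
```

Run:
```python
from h import *
st()
p,d,K,T,m=cam("wrist"); save("w19",p,d,K,T)
p,d,K,T,m=cam("scene"); save("s19",p,d,K,T)
c=p[140:270,260:400]; cv2.imwrite("pics/s19c.png",cv2.resize(c[:,:,::-1],None,fx=5,fy=4.5,interpolation=cv2.INTER_CUBIC))
```

```text
t 26.25 q [ 1.0196 -0.121  -1.3592  2.2089  0.0725  0.7011  1.0054] pos [0.4217 0.0862 0.2471] w 0.749 F [-0.3565 -0.4561  0.3579] T [ 0.0304  0.33   -0.0301]
axes x [ 0.294  -0.0667 -0.9535] y [ 0.1646  0.9862 -0.0182] z [ 0.9415 -0.1515  0.3009]
```

View pics/s19c.png

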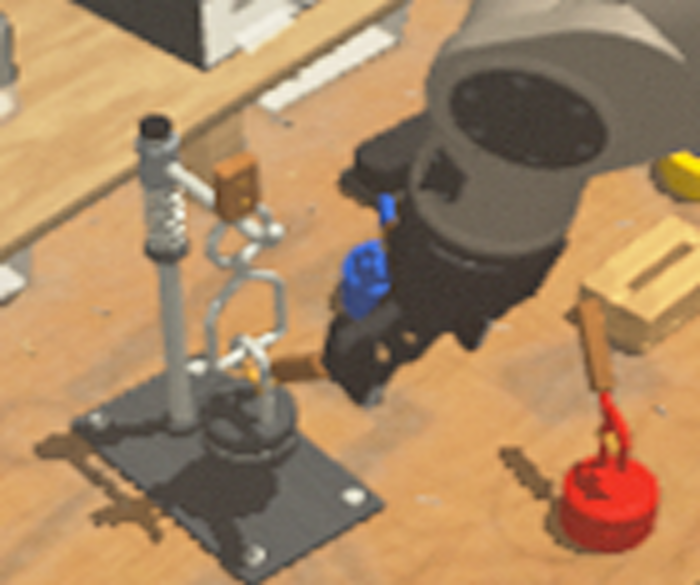

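View pics/w19.png

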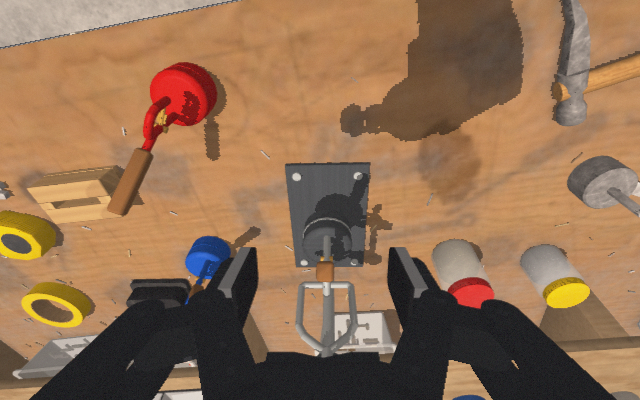

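Run:
```python
from h import *
p,d,K,T=load("s19")
c=p[185:250,295:345]; cv2.imwrite("pics/s19z.png",cv2.resize(c[:,:,::-1],None,fx=12,fy=9,interpolation=cv2.INTER_CUBIC))
P=cloud(d,K,T)
col=p.astype(int); m=(P[:,:,0]>.5)&(P[:,:,0]<.62)&(abs(P[:,:,1]-.066)<.05)&(P[:,:,2]>.08)&(P[:,:,2]<.2)
br=m&(col[:,:,0]-col[:,:,2]>90)&(P[:,:,0]>.535); print("brass",P[br].mean(0) if br.any() else None,br.sum())
s=P[m&(P[:,:,2]>.12)&(P[:,:,2]<.18)&(P[:,:,0]>.54)]; e=s[abs(s[:,1]-.066)>.015]; print("bar-ish lowest",e[e[:,2]<e[:,2].min()+.008].mean(0),e.min(0)); k=s[abs(s[:,1]-.064)<.008]; print("hook",k[np.argsort(k[:,2])][-6:])
```

```text
brass [0.5589 0.0638 0.1304] 11
bar-ish lowest [0.5612 0.0612 0.1501] [0.5545 0.0343 0.1467]
hook [[0.5513 0.0652 0.1585]
 [0.5529 0.0678 0.1594]
 [0.5552 0.0652 0.16  ]
 [0.5645 0.0682 0.1601]
 [0.5672 0.0653 0.1601]
 [0.5472 0.0695 0.1605]]
```

View pics/s19z.png

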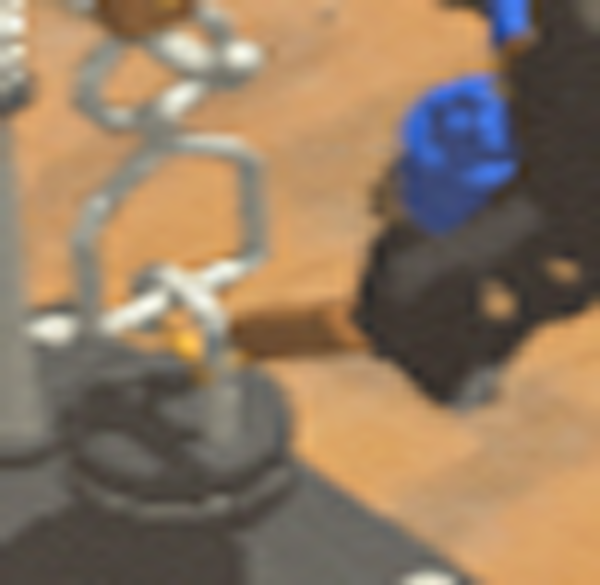

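Request:
step_arm([
  [-0.4, 0, 0, 0, 0, 0],
  [-0.4, 0, 0, 0, 0, 0],
  [0, 0, 0, 0, 0, 0],
  [0, 0, 0, 0, 0, 0],
  [0, 0, 0, 0, 0, 0],
])

```text
t: 26.98
eef_pos: [0.4121, 0.0891, 0.2762]
tool_rot: [0.802, 0.043, 0.592, -0.069]
contact_force: [0.8, 0.9, -0.1]
gripper_width: 0.748
```

Run:
```python
from h import *
a=load("s19")[0]
p,d,K,T,m=cam("scene"); save("s20",p,d,K,T)
print(np.abs(p[150:260,280:340].astype(int)-a[150:260,280:340]).mean()); st()
print(bot.hand_in())
```

```text
3.299848484848485
t 27.02 q [ 0.9044 -0.2197 -1.1883  2.1828 -0.085   0.7766  1.1593] pos [0.4122 0.0891 0.2765] w 0.75 F [-0.5346 -0.3765  0.0351] T [ 0.0799  0.2635 -0.0378]
axes x [ 0.2907 -0.0596 -0.955 ] y [ 0.1625  0.9866 -0.0122] z [ 0.9429 -0.1517  0.2965]
the job is handed in; nothing more can be done
None
```

The link is on the stand's rod and the check weight hangs below it, latched. I handed the job in at about 27 s, well inside the 67 s limit.

- **Link:** I lifted it out of the block, threaded the ring over the upturned end of the rod, seated it near the marked point and let go.
- **Weight:** I gripped the handle with the tool tilted 45° and put the hook through the lower loop. I then pulled down in small steps. The highest reading was about 7.4 N; it then dropped to 4.5 N as the latch snapped. I eased the weight back up until the link carried most of it, released it and backed the arm away.
- **Last checks:**
  - The depth data put the bar's axis at about 0.149 m, the hook's top at 0.160 m and the brass latch at 0.130 m. So the bar is home above the latch.
  - The contact force reads about 0 and the gripper is clear of everything.
  - I saw no change in the jar, sanding block, hole saw, tape measure or the look-alikes in the views I took, but I did not measure their positions again.
  - In a before/after picture comparison around the link and weight, brightness differed by 3.3 out of 255 on average. I did not look into the cause, which could be image noise, the arm's shadow or a slight swing.
- **Joint limits:** On the way to the stand and backing away, joint 3 sat at its limit (-1.41 rad) and joint 4 just inside its own (2.436 of 2.44 rad). Neither reading went past its range.

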